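# Kit mirror plates and gauged sleeves

### The job

Make up the kit: slide each mirror plate forward along its lane until it overhangs the front of the rack, grip it there by its sides and stack all the plates squarely on the cork block in the kit tray, dropping none onto the bench. Try every sleeve on the stepped gauge pin, tallest first and shortest last, lowering it as far as it will go and letting it settle there; stand those that go right down to the base in the kit tray beside the cork block, and those that stop on the step in the smaller reject tray. Leave the lens barrel, bottle and stand alone.

Things in the scene. Friction and masses are not known exactly. Their poses are not given: they have to be found in the camera images.
- rack: fixed dark steel storage rack, 160 (x) by 218 (y) mm, top face at 30 mm, three parallel lanes along its x axis, each 54 mm wide between black rails 5 mm high and 13 mm wide; lane centres at y = +68, 0, -68 mm. A 12 mm high stop closes the far (+x) end; the near (-x) face, at x = -80 mm, is open: a plate slid to -x overhangs it. Origin: centre of the underside.
- lane1_lip (a point): middle of the open front edge (lip) of the +y lane, at the height of the rack's top face, 30 mm above the bench; axes as the rack's
- lane2_lip (a point): middle of the open front edge (lip) of the middle lane, at the height of the rack's top face, 30 mm above the bench; axes as the rack's
- lane3_lip (a point): middle of the open front edge (lip) of the -y lane, at the height of the rack's top face, 30 mm above the bench; axes as the rack's
- plate1: copper-coated mirror plate, 90 (x) by 50 (y) by 4 mm, about 50 g, lying flat in a rack lane; origin at the centre of its underside. Fairly slippery on the rack: fingertips pressed lightly (a few N) on its top drag it along; it tips off the lip if it overhangs more than 45 mm. May be absent.
- plate2: copper-coated mirror plate, 90 (x) by 50 (y) by 4 mm, about 50 g, lying flat in a rack lane; origin at the centre of its underside. Fairly slippery on the rack: fingertips pressed lightly (a few N) on its top drag it along; it tips off the lip if it overhangs more than 45 mm. May be absent.
- plate3: copper-coated mirror plate, 90 (x) by 50 (y) by 4 mm, about 50 g, lying flat in a rack lane; origin at the centre of its underside. Fairly slippery on the rack: fingertips pressed lightly (a few N) on its top drag it along; it tips off the lip if it overhangs more than 45 mm. May be absent.
- kit_tray: fixed grey plastic tray, 180 (x) by 180 (y) mm, walls 12 mm high and 4 mm thick, inner floor about 4 mm above the bench, with a cork block fixed in its +y half (centred at x = 0, y = +40 mm). Its -y half is empty floor for sleeves. Origin: centre of the underside.
- block_top (a point): centre of the top of the cork block in the kit tray, 24 mm above the bench; the block is 80 (x) by 42 (y) mm, slightly smaller than a plate, long sides along x as the tray's
- reject_tray: fixed smaller grey plastic tray without a block, 180 (x) by 76 (y) mm, walls 12 mm high and 4 mm thick, inner floor about 4 mm above the bench; origin: centre of the underside
- gauge: fixed upright stepped gauge pin on a round steel base (60 mm across, 10 mm high); origin: centre of the base's underside. The pin's lower part is 16 mm thick and 10 mm high, the upper part 9.5 mm thick and 8 mm high (tip 28 mm above the bench).
- gauge_seat (a point): point on the pin's axis at the top face of the gauge's base, 10 mm above the bench: the mouth of a fitting sleeve comes down to here, that of a narrow one stops on the step 10 mm above
- sleeve_tall_p: tall aluminium sleeve, 42 mm high, 44 mm outer diameter, about 120 g, closed top 5 mm thick, standing mouth down on the bench; origin at the centre of its mouth (underside), z towards the closed top. Its bore is either 20 mm (fits the gauge) or 13 mm (stops on the step); this cannot be seen from outside. May be absent; at most one tall sleeve is present.
- sleeve_tall_q: tall aluminium sleeve, 42 mm high, 44 mm outer diameter, about 120 g, closed top 5 mm thick, standing mouth down on the bench; origin at the centre of its mouth (underside), z towards the closed top. Its bore is either 20 mm (fits the gauge) or 13 mm (stops on the step); this cannot be seen from outside. May be absent; at most one tall sleeve is present.
- sleeve_middle_p: middle aluminium sleeve, 34 mm high, 44 mm outer diameter, about 120 g, closed top 5 mm thick, standing mouth down on the bench; origin at the centre of its mouth (underside), z towards the closed top. Its bore is either 20 mm (fits the gauge) or 13 mm (stops on the step); this cannot be seen from outside. May be absent; at most one middle sleeve is present.
- sleeve_middle_q: middle aluminium sleeve, 34 mm high, 44 mm outer diameter, about 120 g, closed top 5 mm thick, standing mouth down on the bench; origin at the centre of its mouth (underside), z towards the closed top. Its bore is either 20 mm (fits the gauge) or 13 mm (stops on the step); this cannot be seen from outside. May be absent; at most one middle sleeve is present.
- sleeve_short_p: short aluminium sleeve, 26 mm high, 44 mm outer diameter, about 120 g, closed top 5 mm thick, standing mouth down on the bench; origin at the centre of its mouth (underside), z towards the closed top. Its bore is either 20 mm (fits the gauge) or 13 mm (stops on the step); this cannot be seen from outside. May be absent; at most one short sleeve is present.
- sleeve_short_q: short aluminium sleeve, 26 mm high, 44 mm outer diameter, about 120 g, closed top 5 mm thick, standing mouth down on the bench; origin at the centre of its mouth (underside), z towards the closed top. Its bore is either 20 mm (fits the gauge) or 13 mm (stops on the step); this cannot be seen from outside. May be absent; at most one short sleeve is present.
- lens_barrel: bystander: black lens barrel standing on end, 48 mm thick, 100 mm high; origin under its centre
- spirit_bottle: bystander: white bottle, 60 mm thick, 130 mm high; origin under its centre; may be absent
- stand: bystander: small inspection stand with a round black base 100 mm across and a thin post, about 100 mm high; origin under its centre
Things that resemble listed ones, but are neither listed nor needed, are in the scene too. Leave any green or pink look-alike of the sleeve_short_q alone.

How it is judged:
By the outcome, as a careful person would: the job done as asked, in the order asked, and still so for the second after the job is handed in, with the robot touching nothing.
Of plate1, plate2, plate3 only 2 to 3 are there at a start; the rules pass over those that are not, and their reading is None.
Of sleeve_tall_p, sleeve_tall_q only 1 to 1 are there at a start; the rules pass over those that are not, and their reading is None.
Of sleeve_middle_p, sleeve_middle_q, spirit_bottle only 1 to 1 are there at a start; the rules pass over those that are not, and their reading is None.
Of sleeve_short_p, sleeve_short_q only 1 to 1 are there at a start; the rules pass over those that are not, and their reading is None.
At some moment in a run one of sleeve_tall_p, sleeve_tall_q, sleeve_middle_p, sleeve_middle_q, sleeve_short_p, sleeve_short_q may be knocked a few centimetres aside while the robot is not near it.
It also fails if it takes over 210 s, if anything falls off the work surface, if the arm or the gripper's body presses on something with over 40 N, if the wrist force passes 120 N, or if a joint passes its speed limit or range.

### The arm

A 6-joint arm with a two-finger parallel gripper is mounted at the origin on the work surface. World frame = base frame: x ahead of the robot, y to its left, z up, the work surface at z = 0. Lengths are in m, angles in rad, forces in N, time in s.
With the tool pointing down it reaches from about 0.325 to 0.775 m from the base axis. Payload 5.5 kg.
Tool frame: the origin (TCP) lies on the centre line of the jaws, within the pads' length; the fingertips stand 11 mm ahead of it and the grasp point (between the pads) lies 8 mm behind it; z points along the fingers, y is the line along which they close (so a half turn about z gives the same grasp; the last joint's range is limited). The gripper opens to 88 mm and grips with 3 to 60 N. Pads are 20 mm wide; open, the fingers measure 115 mm over their backs; the gripper's body (75 mm by 178 mm) begins 61 mm behind the grasp point.
Start: joints at [1.146, 0.091, 1.231, -0, 1.82, -0.057], TCP at [0.216, 0.56, 0.234] pointing down, gripper open.
Joint ranges: [-2.87, 2.87], [-0.86, 2.18], [0.17, 2.46], [-1.51, 4.65], [0.06, 2.69], [-2.65, 2.65]. Speed limits (rad/s): [2.57, 2.57, 3.01, 3.14, 3.14, 3.14].

### API

Orientations are given as a unit quaternion [w, x, y, z].
In Python, from rig import robot gives the robot as it stands.
- The arm moves only by the shell command python3 -m pendant 'ROWS' [OPENING] [FORCE]. ROWS is JSON, a list of rows, each an object with "translation": the shift along the tool's x, y, z in cm, a list of three; "turn": the turn, a rotation vector about the tool's x, y, z in rad, a list of three. In form: [{"translation": [x, y, z], "turn": [ax, ay, az]}, ...]. A call has 1 to 20 rows; each row shifts and turns the commanded pose from where the row before left it, along the tool's axes as they then stand; what a row does not reach is not made up. A row lasts 1/12 s, in which the tool goes at most 41.7 mm and 7.16 degrees, less where a joint would pass 70% of its speed; a pose out of reach is approached as far as the arm can. A call is refused whole if a number of a shift passes 4.17 or a number of a turn 0.125, either way. A call with a gripper value outside its range is refused whole. OPENING is the opening, from -1 (shut) to 1 (fully open), set as the call begins (- or left out, the last holds). The fingers move at their own pace and stop on an object; FORCE is the grip in N (left out, the last holds). Time passes only in rows, so rows that do not move let the fingers close. It gives the time, the measured TCP pose, the force, the opening and the grip force at its end, in the units of the state.
- robot.state(): the state, without advancing time (a new reading comes with each control period).
- robot.grab_frame(name): name is "side" or "top" or "wrist"; returns the picture (420x560x3 uint8, blue, green, red); there is no depth.
- robot.camera_info(name): a dict with "vertical_fov" (degrees; the focal length in pixels is half the picture's height over the tangent of half this angle, whatever the lens; pixels are square), "cx", "cy" (the principal point, pixels), "R" (3x3) and "t" (3): a world point X has camera coordinates R X + t. Camera axes: x right, y down, z forward; pixel columns grow to the right and rows downward; lengths in m; the calibration is good to about 2 mm. The wrist camera is an equidistant fisheye: a pixel r from the principal point sees the ray r / f radians off the axis. A picture is of the moment at which its call begins: read the wrist's pose just before it. camera_info takes no time and is no camera call; for the wrist camera it gives the pose at the moment of the call.
- robot.finish_job(): hands the job in; it is judged then, once.
Trained networks look in the newest picture that a camera, given by its name, has taken for a name from the list of things; names that differ only in an ending like _2 or _b are one class to them, and where a whole thing is asked for, a point or a joint stands for the part that bears it (a point fixed in the world has none). Each returns a list of dicts, best first, with "conf" (0 to 1); they miss things now and then, are a little off and sometimes report something else, mostly with a low value. They report only what shows in the picture. A call takes as long as a camera call. They do not tell look-alikes from the thing itself.
- robot.find_in(name, camera): "location" ([x, y, z] in m, in world coordinates, good to about 4 mm: the middle of the surface that is visible of it).
- robot.trace(name, camera): "mask" (420x560 bool, what is visible of it).
The state is a dict: "clock": time; "qpos": joint angles; "joint_vel": joint speeds; "effort": joint torques, N m; "ee_pos": TCP position; "orientation": TCP orientation; "ft_force": force on the tool from outside, world axes, zero at the start; "moment": the same for the moment, N m; "gripper_width": finger opening in m; "finger_force": force on a finger pad.
Only numpy, scipy, OpenCV 4.12 (cv2) and the standard library are available. Lean on these libraries where they do the work, as an engineer would, in place of code of your own. Each camera call takes 0.05 s, during which the arm holds its last target. There are 200 camera calls.

## Working session

There is one attempt and no reset: what is moved stays moved. The work goes in short steps, Python scripts to look and compute and a shell command to move; the robot and the scene stay as the last step left them, time stands still between calls to the robot, and variables do not carry over. Pictures are saved under pics/ and viewed, at most 14 in all, crops included, and the job is handed in when it is done.

```bash
ls; mkdir -p pics; cat > h.py <<'E'
import numpy as np, cv2
from rig import robot
def save(cam,fn,crop=None,scale=1):
    im=robot.grab_frame(cam)
    if crop: im=im[crop[1]:crop[3],crop[0]:crop[2]]
    if scale!=1: im=cv2.resize(im,None,fx=scale,fy=scale,interpolation=cv2.INTER_CUBIC)
    cv2.imwrite('pics/'+fn,im)
def f(ci): return 210/np.tan(np.radians(ci['vertical_fov'])/2)
def proj(cam,X):
    ci=robot.camera_info(cam); p=np.array(ci['R'])@np.array(X)+np.array(ci['t'])
    if cam=='wrist':
        r=np.hypot(p[0],p[1]); th=np.arctan2(r,p[2]); s=f(ci)*th/max(r,1e-9)
    else: s=f(ci)/p[2]
    return np.array([ci['cx']+s*p[0],ci['cy']+s*p[1]])
def unproj(cam,u,v,z,ci=None):
    ci=ci or robot.camera_info(cam); R=np.array(ci['R']);t=np.array(ci['t'])
    a,b=(u-ci['cx'])/f(ci),(v-ci['cy'])/f(ci)
    if cam=='wrist':
        r=np.hypot(a,b); d=np.array([a/r*np.sin(r),b/r*np.sin(r),np.cos(r)]) if r>0 else np.array([0,0,1.])
    else: d=np.array([a,b,1.])
    d=R.T@d; c=-R.T@t
    return c+d*(z-c[2])/d[2]
E
python3 - <<'E'
from h import *
a=robot.grab_frame('top');b=robot.grab_frame('side')
cv2.imwrite('pics/top0.png',a);cv2.imwrite('pics/side0.png',b)
for c in('top','side'):
    ci=robot.camera_info(c);R=np.array(ci['R']);print(c,ci['vertical_fov'],-R.T@np.array(ci['t']),R[2])
    for n in['rack','plate1','kit_tray','block_top','reject_tray','gauge','gauge_seat','sleeve_tall_p','sleeve_middle_p','sleeve_short_p','lens_barrel','spirit_bottle','stand','lane1_lip','lane2_lip','lane3_lip']:
        for d in robot.find_in(n,c)[:4]:
            if d['conf']>.2: print(n,round(d['conf'],2),np.round(d['location'],3),proj(c,d['location']).round())
s=robot.state();print(s['clock'],s['ee_pos'],s['orientation'],s['gripper_width'],s['ft_force'])
E
```

```text
pics
top 56.99368697516439 [0.48039306 0.05658156 0.98665905] [ 0.11635388 -0.0227046  -0.99294827]
rack 0.91 [0.542 0.224 0.032] [198. 232.]
plate1 0.77 [0.564 0.22  0.032] [199. 223.]
plate1 0.63 [0.574 0.29  0.033] [171. 219.]
plate1 0.63 [0.555 0.153 0.035] [226. 227.]
kit_tray 0.58 [ 0.491 -0.027  0.003] [299. 253.]
reject_tray 0.66 [ 0.534 -0.37   0.005] [432. 235.]
gauge 0.64 [ 0.671 -0.02   0.01 ] [295. 182.]
gauge 0.53 [0.536 0.22  0.032] [199. 234.]
gauge_seat 0.67 [ 0.667 -0.02   0.012] [296. 183.]
sleeve_tall_p 0.82 [ 0.451 -0.171  0.042] [359. 269.]
sleeve_tall_p 0.36 [0.729 0.116 0.066] [241. 154.]
sleeve_middle_p 0.57 [ 0.624 -0.162  0.031] [352. 199.]
sleeve_short_p 0.75 [ 0.42  -0.279  0.027] [402. 281.]
sleeve_short_p 0.73 [ 0.632 -0.267  0.027] [393. 196.]
sleeve_short_p 0.6 [ 0.524 -0.261  0.026] [393. 239.]
lens_barrel 0.69 [0.733 0.118 0.068] [240. 152.]
stand 0.64 [0.543 0.444 0.012] [110. 232.]
stand 0.38 [ 0.665 -0.016  0.014] [294. 184.]
lane1_lip 0.56 [0.534 0.22  0.034] [199. 235.]
lane1_lip 0.48 [ 0.669 -0.015  0.01 ] [293. 183.]
lane2_lip 0.63 [0.541 0.2
[... 807 characters left out ...]
.518 -0.272  0.025] [319. 292.]
sleeve_middle_p 0.53 [ 0.617 -0.172  0.029] [331. 257.]
sleeve_short_p 0.87 [ 0.624 -0.28   0.029] [358. 280.]
sleeve_short_p 0.78 [ 0.415 -0.285  0.03 ] [283. 308.]
sleeve_short_p 0.54 [ 0.518 -0.276  0.026] [320. 293.]
sleeve_short_p 0.22 [ 0.488 -0.029  0.003] [263. 250.]
stand 0.74 [0.536 0.443 0.013] [220. 179.]
lane1_lip 0.61 [0.533 0.184 0.03 ] [247. 205.]
lane2_lip 0.86 [0.537 0.182 0.035] [248. 204.]
lane3_lip 0.89 [0.537 0.183 0.034] [248. 204.]
lane3_lip 0.35 [ 0.536 -0.374  0.006] [351. 324.]
1.7 [0.2157605  0.55988114 0.23364035] [1.13970601e-05 1.82885549e-01 9.83134211e-01 5.65021968e-06] 0.08784620144147626 [-0.8894457   0.27993734  0.3831488 ]
```

View pics/top0.png

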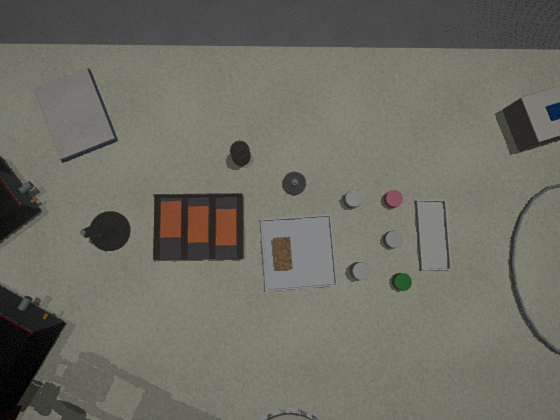

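View pics/side0.png

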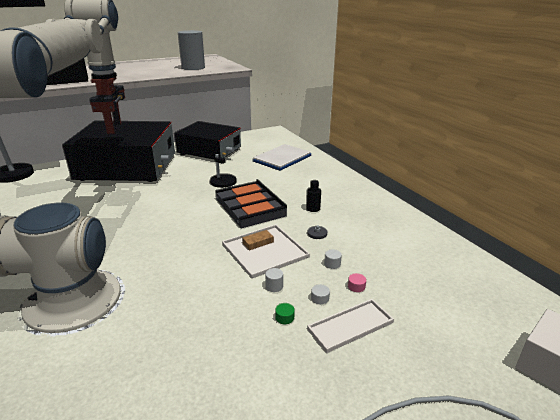

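The top view shows three orange plates at (171,219), (199,223) and (226,227). The rack opens towards the robot. There are three silver sleeves at (360,270), (352,199) and (393,239), plus pink (393,199) and green (402,282) look-alikes to leave alone. The bottle is absent, so a middle sleeve is present. Next I fit the models to the masks in both views.

```bash
cat > fit.py <<'E'
from h import *
from scipy.optimize import least_squares
A=np.linspace(0,2*np.pi,48,endpoint=False);D=np.c_[np.cos(A),np.sin(A)]
def box(lx,ly,z0,z1,cx=0,cy=0):
    return np.array([[cx+a*lx/2,cy+b*ly/2,z] for a in(-1,1) for b in(-1,1) for z in(z0,z1)])
def cyl(r,z0,z1): return np.array([[r*c,r*s,z] for c,s in D for z in(z0,z1)])
MODELS={'rack':np.vstack([box(.16,.218,0,.035),box(.012,.218,0,.042,.074)]),'kit_tray':box(.18,.18,0,.012),'reject_tray':box(.18,.076,0,.012),
 'plate1':box(.09,.05,0,.004),'gauge':cyl(.03,0,.010),'sleeve':cyl(.022,0,1.)}
def masks(name,cam,minc=.15):
    ci=robot.camera_info(cam); out=[]
    for d in robot.trace(name,cam):
        m=d['mask'].astype(np.uint8)
        if d['conf']<minc or m.sum()<20: continue
        n,l,st,ce=cv2.connectedComponentsWithStats(m); k=1+np.argmax(st[1:,4]); m=(l==k)
        v,u=np.nonzero(m); P=np.vstack([np.c_[u+a,v+b] for a in(-.5,.5) for b in(-.5,.5)])
        out.append(dict(cam=cam,ci=ci,P=P,c=ce[k],conf=d['conf'],n=m.sum(),edge=u.min()<1 or v.min()<1 or u.max()>558 or v.max()>418))
    return out
def pj(cam,ci,X):
    p=X@np.array(ci['R']).T+np.array(ci['t'])
    if cam=='wrist':
        r=np.hypot(p[:,0],p[:,1]);s=f(ci)*np.arctan2(r,p[:,2])/np.maximum(r,1e-9)
    else: s=f(ci)/p[:,2]
    return np.c_[ci['cx']+s*p[:,0],ci['cy']+s*p[:,1]]
def fit(model,obs,p0,free='xyt'):
    """p0 dict x,y,z,t,h ; obs list of masks"""
    M=MODELS[model] if isinstance(model,str) else model
    def res(q):
        p=dict(p0);p.update(zip(free,q)); X=M*[1,1,p.get('h',1)]
        c,s=np.cos(p.get('t',0)),np.sin(p.get('t',0)); X=X@np.array([[c,s,0],[-s,c,0],[0,0,1]])+[p['x'],p['y'],p.get('z',0)]
        r=[]
        for o in obs:
            r.append(((o['P']@D.T).max(0)-(pj(o['cam'],o['ci'],X)@D.T).max(0))-0)
        return np.concatenate(r)
    s=least_squares(res,[p0[k] for k in free],loss='soft_l1',x_scale=[.01 if k!='t' else .05 for k in free],diff_step=1e-4)
    return dict(zip(free,s.x.round(4))),round(float(np.sqrt(np.mean(res(s.x)**2))),2)
E
python3 - <<'E'
from fit import *
def near(o,xyz): return np.hypot(*(o['c']-pj(o['cam'],o['ci'],np.array([xyz]))[0]))
robot.grab_frame('top');robot.grab_frame('side')
J=[('rack','rack',[.541,.222,.03],'xyt'),('kit_tray','kit_tray',[.491,-.027,.005],'xyt'),('reject_tray','reject_tray',[.535,-.37,.005],'xyt'),('gauge','gauge',[.668,-.02,.01],'xy'),
('plate1','plate1',[.574,.29,.032],'xytz'),('plate1','plate1',[.564,.22,.032],'xytz'),('plate1','plate1',[.555,.153,.032],'xytz'),
('sleeve_tall_p','sleeve',[.445,-.178,.03],'xyh'),('sleeve_middle_p','sleeve',[.62,-.167,.02],'xyh'),('sleeve_short_p','sleeve',[.521,-.266,.02],'xyh')]
C={}
for n,mod,x0,fr in J:
    obs=[]
    for cam in('top','side'):
        if (n,cam) not in C: C[n,cam]=masks(n,cam,.1)
        L=[o for o in C[n,cam] if near(o,x0)<12]
        if L: obs.append(min(L,key=lambda o:near(o,x0)))
    p0=dict(x=x0[0],y=x0[1],t=-.05 if 't' in fr else 0,z=.03 if n=='plate1' else 0,h=.03 if mod=='sleeve' else 1)
    print(n,[(o['cam'],o['n']) for o in obs],end=' ')
    if obs:
        print(fit(mod,obs,p0,fr),[fit(mod,[o],p0,[k for k in fr if k in 'xyt']) for o in obs])
E
```

```text
rack [('top', np.int64(3700)), ('side', np.int64(206))] ({'x': np.float64(0.5572), 'y': np.float64(0.222), 't': np.float64(-0.0098)}, 14.36) [({'x': np.float64(0.557), 'y': np.float64(0.2216), 't': np.float64(0.0101)}, 0.52), ({'x': np.float64(0.6159), 'y': np.float64(0.3743), 't': np.float64(-0.4018)}, 18.75)]
kit_tray [('top', np.int64(5141)), ('side', np.int64(2671))] ({'x': np.float64(0.4932), 'y': np.float64(-0.0255), 't': np.float64(0.0673)}, 0.42) [({'x': np.float64(0.4928), 'y': np.float64(-0.0252), 't': np.float64(0.065)}, 0.41), ({'x': np.float64(0.4938), 'y': np.float64(-0.026), 't': np.float64(0.0731)}, 0.32)]
reject_tray [('top', np.int64(2214)), ('side', np.int64(2311))] ({'x': np.float64(0.5364), 'y': np.float64(-0.3717), 't': np.float64(0.0227)}, 0.61) [({'x': np.float64(0.5358), 'y': np.float64(-0.3715), 't': np.float64(0.0192)}, 0.32), ({'x': np.float64(0.5373), 'y': np.float64(-0.3715), 't': np.float64(0.03)}, 0.75)]
gauge [('top', np.int64(429)), ('side', np.int64(232))] ({'x': np.float64(0.6699), 'y': np.float64(-0.0174)}, 0.51) [({'x': np.float64(0.6702), 'y': n
[... 1209 characters left out ...]
), 'h': np.float64(0.0415)}, 0.39) [({'x': np.float64(0.4459), 'y': np.float64(-0.1771)}, 0.36), ({'x': np.float64(0.4504), 'y': np.float64(-0.1702)}, 1.43)]
sleeve_middle_p [('top', np.int64(285)), ('side', np.int64(269))] ({'x': np.float64(0.628), 'y': np.float64(-0.1636), 'h': np.float64(0.0333)}, 0.34) [({'x': np.float64(0.628), 'y': np.float64(-0.1642)}, 0.47), ({'x': np.float64(0.6298), 'y': np.float64(-0.1613)}, 0.28)]
sleeve_short_p [('top', np.int64(275)), ('side', np.int64(316))] ({'x': np.float64(0.5251), 'y': np.float64(-0.2648), 'h': np.float64(0.0256)}, 0.24) [({'x': np.float64(0.525), 'y': np.float64(-0.2641)}, 0.3), ({'x': np.float64(0.5237), 'y': np.float64(-0.2669)}, 0.62)]
```

```bash
python3 -m pendant '[{"translation":[0,0,0],"turn":[0,0,-0.094]},{"translation":[0,0,0],"turn":[0,0,-0.094]},{"translation":[0,0,0],"turn":[0,0,-0.094]},{"translation":[0,0,0],"turn":[0,0,-0.094]},{"translation":[-2.0,-2.85,0],"turn":[0,0,0]},{"translation":[-2.0,-2.85,0],"turn":[0,0,0]},{"translation":[-2.0,-2.85,0],"turn":[0,0,0]},{"translation":[-2.0,-2.85,0],"turn":[0,0,0]},{"translation":[-2.0,-2.85,0],"turn":[0,0,0]},{"translation":[-2.0,-2.85,0],"turn":[0,0,0]},{"translation":[-2.0,-2.85,0],"turn":[0,0,0]},{"translation":[-2.0,-2.85,0],"turn":[0,0,0]},{"translation":[-2.0,-2.85,0],"turn":[0,0,0]},{"translation":[-2.0,-2.85,0],"turn":[0,0,0]},{"translation":[-2.0,-2.85,0],"turn":[0,0,0]},{"translation":[-2.0,-2.85,0],"turn":[0,0,0]},{"translation":[0,0,0],"turn":[0,0,0]}]' -1 20
cat > w.py <<'E'
import sys
from fit import *
def look(names,fn=None,view=True):
    im=robot.grab_frame('wrist')
    if fn: cv2.imwrite('pics/'+fn,im)
    return {n:masks(n,'wrist') for n in names}
def near(o,xyz): return np.hypot(*(o['c']-pj(o['cam'],o['ci'],np.array([xyz]))[0]))
def pick(L,xyz,tol=40):
    L=[o for o in L if near(o,xyz)<tol]; return min(L,key=lambda o:near(o,xyz)) if L else None
def st():
    s=robot.state();w,x,y,z=s['orientation'];
    tx=[1-2*(y*y+z*z),2*(x*y+w*z),2*(x*z-w*y)];tz=[2*(x*z+w*y),2*(y*z-w*x),1-2*(x*x+y*y)]
    print('t %.1f'%s['clock'],'pos',np.round(s['ee_pos'],4),'xaxis yaw %.4f'%np.arctan2(tx[1],tx[0]),'tz',np.round(tz,4),'F',np.round(s['ft_force'],1),'w %.4f'%s['gripper_width'],'ff',np.round(s['finger_force'],1),'q',np.round(s['qpos'],2))
    return s
def world2tool(v):
    """world shift (m) to tool-frame cm"""
    from scipy.spatial.transform import Rotation as Ro
    w,x,y,z=robot.state()['orientation'];return (Ro.from_quat([x,y,z,w]).inv().apply(v)*100).round(2)
E
python3 - <<'E'
from w import *
s=st();ci=robot.camera_info('wrist');print(ci['vertical_fov'],-np.array(ci['R']).T@ci['t'],np.array(ci['R'])[2])
L=look(['rack','plate1','kit_tray'],'w1.png')
for n,x0,p in(('rack',[.557,.222,.03],{}),('kit_tray',[.493,-.025,.005],{}),('plate1',[.574,.291,.034],dict(z=.03)),('plate1',[.562,.224,.034],dict(z=.03)),('plate1',[.555,.155,.034],dict(z=.03))):
    o=pick(L[n],x0)
    if o: print(n,o['n'],o['edge'],fit(n,[o],dict(x=x0[0],y=x0[1],t=0,**p)))
E
```

```text
clock: 4.02
ee_pos: [0.4611, 0.2153, 0.2334]
orientation: [0.0, -0.001, 1.0, -0.001]
ft_force: [-0.3, -0.3, 0.0]
gripper_width: 0.0002
finger_force: 0.0
t 4.0 pos [0.4611 0.2153 0.2334] xaxis yaw -3.1393 tz [ 0.001  -0.0023 -1.    ] F [-0.3 -0.3  0. ] w 0.0002 ff 0.0 q [ 0.37 -0.15  1.47 -0.    1.82 -1.2 ]
65.70646984690485 [0.38394983 0.21480951 0.38376967] [ 0.28210893 -0.00178509 -0.95938072]
kit_tray 14349 False ({'x': np.float64(0.4927), 'y': np.float64(-0.0216), 't': np.float64(0.0824)}, 1.28)
plate1 1636 False ({'x': np.float64(0.5711), 'y': np.float64(0.2963), 't': np.float64(0.1091)}, 12.12)
plate1 627 False ({'x': np.float64(0.5594), 'y': np.float64(0.2269), 't': np.float64(0.0027)}, 18.3)
plate1 2385 False ({'x': np.float64(0.5505), 'y': np.float64(0.1579), 't': np.float64(-0.0001)}, 5.02)
```

View pics/w1.png

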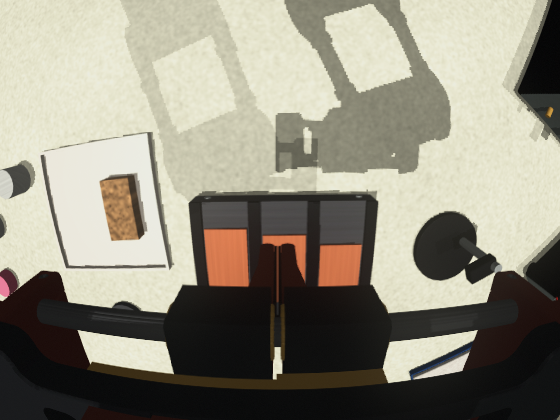

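The wrist view shows the rack with its lanes at columns 225, 285 and 340, and the cork block at (122,208). The dark band at rows 193–201 could be the front face or the stop, so I check it in an enlarged crop.

```bash
python3 - <<'E'
from h import *
a=cv2.imread('pics/top0.png')[185:270,145:252];b=cv2.imread('pics/side0.png')[175:228,205:295]
a=cv2.resize(a,(400,318),interpolation=cv2.INTER_CUBIC);b=cv2.resize(b,(400,318),interpolation=cv2.INTER_CUBIC)
cv2.imwrite('pics/c1.png',np.clip(np.hstack([a,b]).astype(int)*2,0,255).astype(np.uint8))
E
```

```text
(no output)
```

View pics/c1.png

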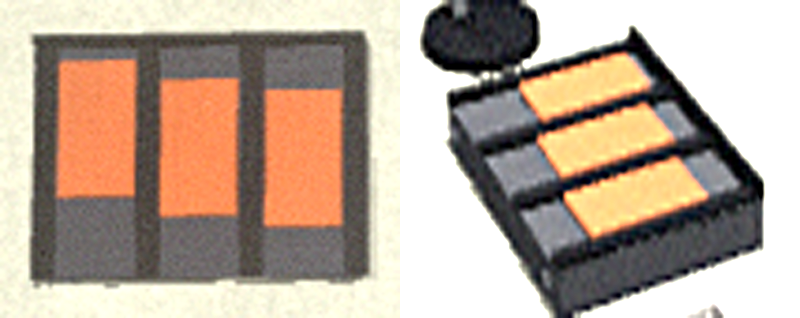

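The stop is at the +x (upper) side and the front is open towards the robot, as described. I start with the lane 2 plate.

```bash
python3 -m pendant '[{"translation":[-2.02,0.13,0],"turn":[0,0,0]},{"translation":[-2.02,0.13,3],"turn":[0,0,0]},{"translation":[-2.02,0.13,3],"turn":[0,0,0]},{"translation":[-2.02,0.13,3],"turn":[0,0,0]},{"translation":[-2.02,0.13,3],"turn":[0,0,0]},{"translation":[-2.02,0.13,3],"turn":[0,0,0]},{"translation":[0,0,2.3],"turn":[0,0,0]},{"translation":[0,0,1.1],"turn":[0,0,0]},{"translation":[0,0,0],"turn":[0,0,0]},{"translation":[0,0,0],"turn":[0,0,0]}]' -1 ; for i in 1 2 3; do python3 -m pendant '[{"translation":[0,0,0.1],"turn":[0,0,0]},{"translation":[0,0,0],"turn":[0,0,0]}]' | grep -E "ee_pos|ft"; done
```

```text
clock: 5.05
ee_pos: [0.5789, 0.2301, 0.05]
orientation: [-0.0, -0.005, 1.0, 0.0]
ft_force: [-0.7, 0.5, 0.4]
gripper_width: 0.0002
finger_force: 0.0
ee_pos: [0.5797, 0.2295, 0.0499]
ft_force: [-0.7, -0.9, 0.2]
ee_pos: [0.5797, 0.2289, 0.0482]
ft_force: [0.1, 0.6, -0.3]
ee_pos: [0.5796, 0.2286, 0.0466]
ft_force: [0.3, -0.5, -0.0]
```

```bash
python3 -m pendant '[{"translation":[0,-0.55,0.05],"turn":[0,0,0]},{"translation":[0,0,0],"turn":[0,0,0]}]' | grep -E "ee_pos|ft"; for i in 1 2 3; do python3 -m pendant '[{"translation":[0,0,0.08],"turn":[0,0,0]},{"translation":[0,0,0],"turn":[0,0,0]}]' | grep -E "ee_pos|ft"; done
```

```text
ee_pos: [0.5797, 0.2222, 0.046]
ft_force: [-0.4, -0.5, -0.1]
ee_pos: [0.5798, 0.2229, 0.0454]
ft_force: [0.0, -0.6, 0.7]
ee_pos: [0.58, 0.2231, 0.0454]
ft_force: [-2.1, -0.6, 4.1]
ee_pos: [0.5802, 0.2233, 0.0454]
ft_force: [-2.3, -1.6, 7.4]
```

```bash
python3 -m pendant '[{"translation":[0.4,0,0],"turn":[0,0,0]},{"translation":[0.7,0,0],"turn":[0,0,0]},{"translation":[0.7,0,0],"turn":[0,0,0]},{"translation":[0.7,0,0],"turn":[0,0,0]},{"translation":[0.7,0,0],"turn":[0,0,0]},{"translation":[0.7,0,0],"turn":[0,0,0]},{"translation":[0.7,0,0],"turn":[0,0,0]},{"translation":[0.7,0,0],"turn":[0,0,0]},{"translation":[0.7,0,0],"turn":[0,0,0]},{"translation":[0.7,0,0],"turn":[0,0,0]},{"translation":[0.7,0,0],"turn":[0,0,0]},{"translation":[0,0,0],"turn":[0,0,0]}]' | grep -E "ee_pos|ft"
python3 - <<'E'
from w import *
st()
robot.grab_frame('top')
for o in masks('plate1','top'): print(o['c'],o['n'],fit('plate1',[o],dict(x=unproj('top',*o['c'],.034)[0],y=unproj('top',*o['c'],.034)[1],t=0,z=.03)))
E
```

```text
ee_pos: [0.5058, 0.2231, 0.0453]
ft_force: [-2.8, -0.0, 7.7]
t 7.2 pos [0.5058 0.2231 0.0453] xaxis yaw -3.1330 tz [ 0.0024  0.0012 -1.    ] F [-2.8 -0.   7.7] w 0.0000 ff 3.7 q [ 0.35  0.01  1.65  0.    1.48 -1.23]
[227.48479428 222.15921288] 559 ({'x': np.float64(0.5575), 'y': np.float64(0.1515), 't': np.float64(0.0391)}, 2.76)
[166.97 204.37] 100 ({'x': np.float64(0.6368), 'y': np.float64(0.2985), 't': np.float64(0.0259)}, 14.09)
[212.43208611 212.29267043] 1951 ({'x': np.float64(0.5512), 'y': np.float64(0.1698), 't': np.float64(-0.5801)}, 29.67)
```

```bash
cat >> w.py <<'E'
def orange():
    im=robot.grab_frame('wrist').astype(int);ci=robot.camera_info('wrist')
    m=((im[...,2]>im[...,0]*2)&(im[...,2]>100)).astype(np.uint8)
    n,l,s,c=cv2.connectedComponentsWithStats(m)
    return [(l==k) for k in range(1,n) if s[k,4]>150],ci
def edges(z=.034):
    ms,ci=orange()
    for m in ms:
        v,u=np.nonzero(m); rows=np.arange(v.min(),v.max()+1)
        cols=[u[v==r] for r in rows]; k=min(6,len(rows)-1)
        # top edge line: per column min row in the middle columns
        us=np.unique(u); us=us[(us>np.percentile(us,20))&(us<np.percentile(us,80))]
        E=np.array([unproj('wrist',c,v[u==c].min()-.5,z,ci)[:2] for c in us])
        l=unproj('wrist',cols[k].min()-.5,rows[k],z,ci);r=unproj('wrist',cols[k].max()+.5,rows[k],z,ci)
        p=np.polyfit(E[:,1],E[:,0],1)
        print('px',c if 0 else (int(u.mean()),int(v.min())),'n',m.sum(),'front x %.4f'%np.median(E[:,0]),'slope %.3f'%p[0],'side ys %.4f %.4f width %.4f mid %.4f'%(l[1],r[1],r[1]-l[1],(l[1]+r[1])/2))
E
python3 -m pendant '[{"translation":[0,0,-1.5],"turn":[0,0,0]},{"translation":[0,0,-3.5],"turn":[0,0,0]},{"translation":[0,0,-3.5],"turn":[0,0,0]},{"translation":[0,0,0],"turn":[0,0,0]}]' 
python3 - <<'E'
from w import *
edges();save('wrist','w2.png')
E
```

```text
clock: 7.65
ee_pos: [0.5085, 0.2238, 0.1368]
orientation: [0.005, -0.004, 1.0, 0.002]
ft_force: [1.1, 0.2, 1.3]
gripper_width: 0.0007
finger_force: 0.0
px (280, 132) n 1778 front x 0.4422 slope -0.021 side ys 0.1975 0.2457 width 0.0482 mid 0.2216
px (64, 164) n 1587 front x 0.4681 slope 0.376 side ys 0.0039 0.0378 width 0.0339 mid 0.0208
px (281, 176) n 2178 front x 0.5066 slope -0.303 side ys 0.2364 0.2467 width 0.0102 mid 0.2415
px (196, 213) n 4118 front x 0.5072 slope -0.010 side ys 0.1284 0.1786 width 0.0502 mid 0.1535
px (350, 235) n 2765 front x 0.5263 slope 0.004 side ys 0.2628 0.3120 width 0.0492 mid 0.2874
```

View pics/w2.png

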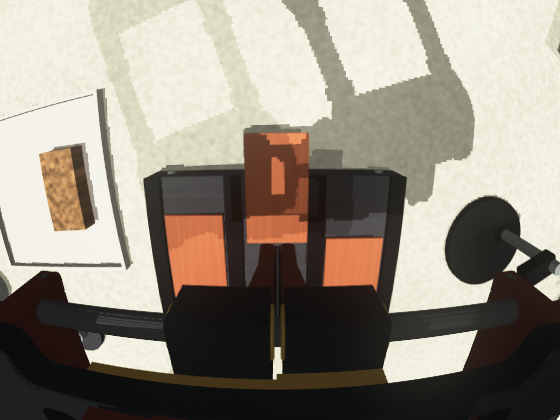

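The plate overhangs by about 35 mm, its front edge at row 132 against the rack lip at row 172. I grip it 15 mm out from the lip.

```bash
python3 -m pendant '[{"translation":[1.6,-0.05,0],"turn":[0,0,0]},{"translation":[1.6,-0.05,0],"turn":[0,0,0]},{"translation":[1.55,-0.05,0],"turn":[0,0,0]},{"translation":[0,0,2],"turn":[0,0,0]},{"translation":[0,0,2],"turn":[0,0,0]},{"translation":[0,0,2],"turn":[0,0,0]},{"translation":[0,0,1],"turn":[0,0,0]},{"translation":[0,0,0],"turn":[0,0,0]},{"translation":[0,0,0],"turn":[0,0,0]},{"translation":[0,0,0],"turn":[0,0,0]}]' 1 ;python3 - <<'E'
from w import *
st()
E
```

```text
clock: 8.58
ee_pos: [0.4586, 0.2208, 0.0595]
orientation: [0.0, -0.004, 1.0, 0.0]
ft_force: [-0.3, 1.1, 0.5]
gripper_width: 0.0636
finger_force: 0.0
t 8.6 pos [0.4586 0.2208 0.0595] xaxis yaw -3.1334 tz [ 7.e-04  3.e-04 -1.e+00] F [-0.3  1.1  0.5] w 0.0636 ff 0.0 q [ 0.38 -0.12  1.75  0.    1.51 -1.2 ]
```

```bash
python3 -m pendant '[{"translation":[-0.2,0.1,1],"turn":[0,0,0]},{"translation":[0,0,1],"turn":[0,0,0]},{"translation":[0,0,0.65],"turn":[0,0,0]},{"translation":[0,0,0],"turn":[0,0,0]},{"translation":[0,0,0],"turn":[0,0,0]}]' 1;  python3 -m pendant '[{"translation":[0,0,0],"turn":[0,0,0]},{"translation":[0,0,0],"turn":[0,0,0]},{"translation":[0,0,0],"turn":[0,0,0]},{"translation":[0,0,0],"turn":[0,0,0]},{"translation":[0,0,0],"turn":[0,0,0]},{"translation":[0,0,0],"turn":[0,0,0]},{"translation":[0,0,0],"turn":[0,0,0]},{"translation":[0,0,0],"turn":[0,0,0]}]' -1 25
```

```text
clock: 9.0
ee_pos: [0.4597, 0.2215, 0.0314]
orientation: [-0.001, -0.004, 1.0, -0.0]
ft_force: [-0.0, -0.3, 0.4]
gripper_width: 0.0879
finger_force: 0.0
clock: 9.67
ee_pos: [0.4603, 0.2217, 0.0324]
orientation: [0.0, -0.004, 1.0, 0.0]
ft_force: [0.1, 0.8, 1.0]
gripper_width: 0.0496
finger_force: 25.0
```

```bash
python3 -m pendant '[{"translation":[0,0,-1],"turn":[0,0,0]},{"translation":[0,0,-2],"turn":[0,0,0]},{"translation":[0,0,-3],"turn":[0,0,0]},{"translation":[0,0,-3],"turn":[0,0,0]},{"translation":[0,0,-1],"turn":[0,0,0]},{"translation":[0,0,0],"turn":[0,0,0]},{"translation":[0,0,0],"turn":[0,0,0]}]' -1 25
python3 - <<'E'
from w import *
s=st();edges(z=s['ee_pos'][2]+.002)
# cork block colour mask
def cork(cam,im):
    h=cv2.cvtColor(im,cv2.COLOR_BGR2HSV); return h
B=box(.08,.042,.004,.024)
obs=[]
for cam in('top','side'):
    im=cv2.imread('pics/%s0.png'%cam);h=cv2.cvtColor(im,cv2.COLOR_BGR2HSV)
    m=((h[...,0]<22)&(h[...,1]>70)).astype(np.uint8); c=proj(cam,[.49,.014,.02]); y,x=np.mgrid[:420,:560]; m[np.hypot(x-c[0],y-c[1])>24]=0
    m=cv2.morphologyEx(m,cv2.MORPH_CLOSE,np.ones((3,3),np.uint8))
    v,u=np.nonzero(m);P=np.vstack([np.c_[u+a,v+b] for a in(-.5,.5) for b in(-.5,.5)])
    obs.append(dict(cam=cam,ci=robot.camera_info(cam),P=P,c=P.mean(0)));print(cam,m.sum(),c,P.mean(0))
print(fit(B,obs,dict(x=.49,y=.014,t=.067)),fit(B,obs[:1],dict(x=.49,y=.014,t=.067)),fit(B,obs[1:],dict(x=.49,y=.014,t=.067)))
print('z',fit(B,obs,dict(x=.49,y=.014,t=.067,z=0),'xytz'))
E
```

```text
clock: 10.25
ee_pos: [0.4603, 0.2217, 0.1321]
orientation: [0.0, -0.004, 1.0, 0.0]
ft_force: [-0.2, 0.7, -0.0]
gripper_width: 0.0498
finger_force: 25.0
t 10.2 pos [0.4603 0.2217 0.1321] xaxis yaw -3.1333 tz [ 6.e-04  2.e-04 -1.e+00] F [-0.2  0.7 -0. ] w 0.0498 ff 25.0 q [ 0.38 -0.15  1.64 -0.    1.64 -1.2 ]
px (70, 199) n 2177 front x 0.4207 slope 0.642 side ys 0.0895 0.1129 width 0.0234 mid 0.1012
px (184, 268) n 431 front x 0.4570 slope -0.046 side ys 0.1657 0.1801 width 0.0144 mid 0.1729
px (286, 294) n 1363 front x 0.4753 slope -0.195 side ys 0.2280 0.2477 width 0.0197 mid 0.2379
px (286, 345) n 2668 front x 0.5074 slope -0.015 side ys 0.1975 0.2600 width 0.0624 mid 0.2287
top 535 [282.68002923 253.00753119] [282.10093458 253.37196262]
side 395 [257.21622736 237.4517117 ] [257.58227848 239.35949367]
({'x': np.float64(0.4902), 'y': np.float64(0.0149), 't': np.float64(0.0475)}, 0.42) ({'x': np.float64(0.4896), 'y': np.float64(0.0156), 't': np.float64(0.0543)}, 0.39) ({'x': np.float64(0.4906), 'y': np.float64(0.0134), 't': np.float64(0.0399)}, 0.2)
z ({'x': np.float64(0.4903), 'y': np.float64(0.0152), 't': np.float64(0.0488), 'z': np.float64(-0.0012)}, 0.39)
```

```bash
python3 - <<'E'
from h import *
save('wrist','w3.png')
for dx in(.0,.44,.443,.446,.488,.533): print(dx,proj('wrist',[dx,.2217,.136]))
E
```

```text
0.0 [ 283.51389096 -274.5703508 ]
0.44 [279.65329621 241.13461132]
0.443 [279.57729146 246.92305459]
0.446 [279.50178406 252.62700236]
0.488 [278.51772701 323.13010449]
0.533 [277.65080481 380.16398738]
```

View pics/w3.png

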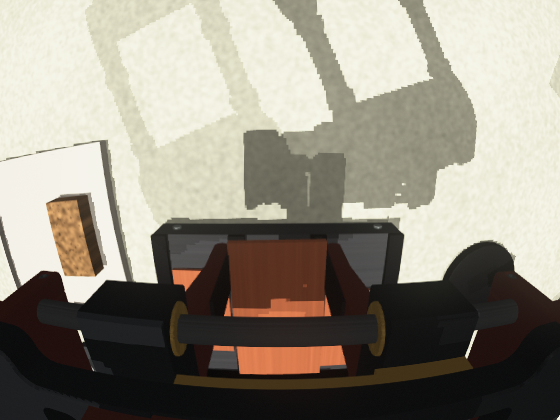

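```bash
python3 -m pendant '[{"translation":[-0.04,-1.5,0],"turn":[0,0,-0.025]},{"translation":[-0.04,-2.5,0],"turn":[0,0,-0.025]},{"translation":[-0.04,-2.8,0],"turn":[0,0,0]},{"translation":[-0.04,-2.8,0],"turn":[0,0,0]},{"translation":[-0.04,-2.8,0],"turn":[0,0,0]},{"translation":[-0.04,-2.8,0],"turn":[0,0,0]},{"translation":[-0.04,-2.8,0],"turn":[0,0,0]},{"translation":[-0.04,-2.0,0],"turn":[0,0,0]},{"translation":[0,-0.84,1],"turn":[0,0,0]},{"translation":[0,0,2.5],"turn":[0,0,0]},{"translation":[0,0,2.5],"turn":[0,0,0]},{"translation":[0,0,1.5],"turn":[0,0,0]},{"translation":[0,0,0],"turn":[0,0,0]},{"translation":[0,0,0],"turn":[0,0,0]},{"translation":[0,0,0],"turn":[0,0,0]}]' -1 25;python3 - <<'E'
from w import *
s=st();p=s['ee_pos'];print(world2tool([.465-p[0],.0133-p[1],.03-p[2]]))
E
```

```text
clock: 11.6
ee_pos: [0.4742, 0.0142, 0.0573]
orientation: [-0.0, -0.029, 1.0, 0.0]
ft_force: [0.7, 0.1, -0.6]
gripper_width: 0.0498
finger_force: 25.0
t 11.6 pos [0.4742 0.0142 0.0573] xaxis yaw -3.0829 tz [-1.e-04  1.e-04 -1.e+00] F [ 0.7  0.1 -0.6] w 0.0498 ff 25.0 q [-0.04 -0.22  1.84  0.    1.52 -1.67]
[ 0.92 -0.03  2.73]
```

```bash
python3 -m pendant '[{"translation":[0.92,-0.03,0.5],"turn":[0,0,0]},{"translation":[0,0,1],"turn":[0,0,0]},{"translation":[0,0,1],"turn":[0,0,0]},{"translation":[0,0,0.2],"turn":[0,0,0]},{"translation":[0,0,0],"turn":[0,0,0]},{"translation":[0,0,0],"turn":[0,0,0]}]' -1 25 | grep -E "ee_pos|ft"; for i in 1 2 3 4; do python3 -m pendant '[{"translation":[0,0,0.07],"turn":[0,0,0]},{"translation":[0,0,0],"turn":[0,0,0]}]' | grep -E "ee_pos|ft"; done
```

```text
ee_pos: [0.4651, 0.013, 0.0301]
ft_force: [0.6, -0.9, -0.0]
ee_pos: [0.4654, 0.0129, 0.0299]
ft_force: [-0.0, -0.3, -0.9]
ee_pos: [0.4651, 0.0129, 0.029]
ft_force: [-0.5, 0.1, -0.3]
ee_pos: [0.465, 0.0129, 0.0281]
ft_force: [-0.0, 0.1, -0.1]
ee_pos: [0.4649, 0.0129, 0.0273]
ft_force: [0.4, 0.2, 0.1]
```

Just above contact, so I go down another 1 mm, open to about 62 mm and rise.

```bash
python3 -m pendant '[{"translation":[0,0,0.08],"turn":[0,0,0]},{"translation":[0,0,0],"turn":[0,0,0]},{"translation":[0,0,0],"turn":[0,0,0]}]' | grep -E "ee_pos|ft"; python3 -m pendant '[{"translation":[0,0,0],"turn":[0,0,0]},{"translation":[0,0,0],"turn":[0,0,0]},{"translation":[0,0,0],"turn":[0,0,0]},{"translation":[0,0,0],"turn":[0,0,0]},{"translation":[0,0,-2],"turn":[0,0,0]},{"translation":[0,0,-4],"turn":[0,0,0]},{"translation":[0,0,-4],"turn":[0,0,0]},{"translation":[-2.0,3.5,0],"turn":[0,0,0.024]},{"translation":[-2.0,3.5,0],"turn":[0,0,0.025]},{"translation":[-2.0,3.5,0],"turn":[0,0,0]},{"translation":[-2.0,3.5,0],"turn":[0,0,0]},{"translation":[-2.0,3.5,0],"turn":[0,0,0]},{"translation":[0,0,0],"turn":[0,0,0]},{"translation":[0,0,0],"turn":[0,0,0]}]' 0.4; python3 - <<'E'
from w import *
st()
im=robot.grab_frame('top');robot.grab_frame('side')
for cam in('top','side'):
  for o in masks('plate1',cam):
    x0=unproj(cam,*o['c'],.03)
    print(cam,o['c'].round(),o['n'],x0.round(3),fit('plate1',[o],dict(x=x0[0],y=x0[1],t=0,z=.03 if x0[1]>.1 else .024)) if cam=='top' else '')
cv2.imwrite('pics/t4.png',cv2.resize(im[150:310,140:350],None,fx=3,fy=3))
E
```

```text
ee_pos: [0.465, 0.0129, 0.0266]
ft_force: [-0.0, 0.2, 0.2]
clock: 14.18
ee_pos: [0.5607, 0.1918, 0.125]
orientation: [-0.001, -0.006, 1.0, -0.0]
ft_force: [0.0, -0.3, -1.2]
gripper_width: 0.0613
finger_force: 0.0
t 14.2 pos [0.5607 0.1918 0.125 ] xaxis yaw -3.1296 tz [-2.7e-03 -8.0e-04 -1.0e+00] F [ 0.  -0.3 -1.2] w 0.0613 ff 0.0 q [ 0.27  0.08  1.44 -0.    1.63 -1.31]
top [282. 252.] 769 [0.492 0.016 0.03 ] ({'x': np.float64(0.493), 'y': np.float64(0.0161), 't': np.float64(0.0682)}, 0.42)
top [171. 235.] 62 [0.534 0.289 0.03 ] ({'x': np.float64(0.5609), 'y': np.float64(0.29), 't': np.float64(0.0251)}, 14.36)
top [230. 238.] 181 [0.527 0.144 0.03 ] ({'x': np.float64(0.5466), 'y': np.float64(0.1434), 't': np.float64(0.0074)}, 11.92)
side [258. 236.] 318 [0.489 0.008 0.03 ] 
side [245. 189.] 157 [0.572 0.295 0.03 ] 
side [257. 207.] 188 [0.554 0.159 0.03 ]
```

View pics/t4.png

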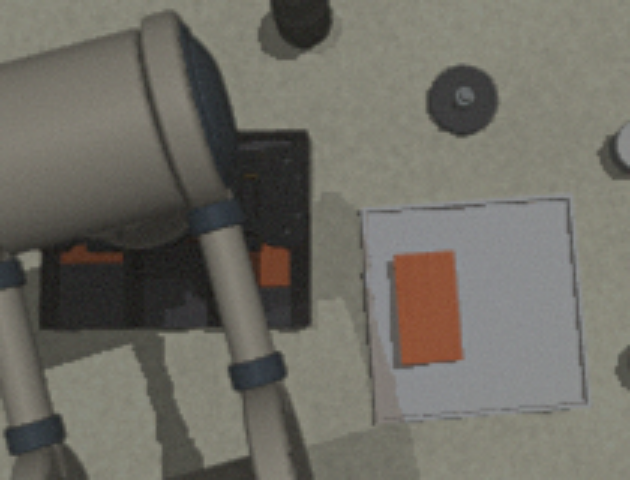

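Plate 1 sits at (427,306) in the crop, squarely on the block and within 3 mm of its centre. Now the lane 3 plate.

```bash
python3 -m pendant '[{"translation":[-0.7,-1.9,0],"turn":[0,0,0]},{"translation":[-0.7,-1.9,0],"turn":[0,0,0]},{"translation":[0,0,2],"turn":[0,0,0]},{"translation":[0,0,2],"turn":[0,0,0]},{"translation":[0,0,2],"turn":[0,0,0]},{"translation":[0,0,0],"turn":[0,0,0]},{"translation":[0,0,0],"turn":[0,0,0]},{"translation":[0,0,0],"turn":[0,0,0]}]' -1; python3 - <<'E'
from w import *
s=st();p=s['ee_pos'];print(world2tool([.575-p[0],.1545-p[1],.047-p[2]]))
E
```

```text
clock: 15.05
ee_pos: [0.5756, 0.1519, 0.0685]
orientation: [0.001, -0.004, 1.0, 0.0]
ft_force: [0.2, 0.5, 0.1]
gripper_width: 0.0116
finger_force: 0.0
t 15.1 pos [0.5756 0.1519 0.0685] xaxis yaw -3.1333 tz [ 2.2e-03  4.0e-04 -1.0e+00] F [0.2 0.5 0.1] w 0.0116 ff 0.0 q [ 0.2   0.11  1.51 -0.    1.53 -1.38]
[0.06 0.26 2.15]
```

```bash
python3 -m pendant '[{"translation":[0.06,0.26,1],"turn":[0,0,0]},{"translation":[0,0,1],"turn":[0,0,0]},{"translation":[0,0,0],"turn":[0,0,0]},{"translation":[0,0,0.15],"turn":[0,0,0]},{"translation":[0,0,0],"turn":[0,0,0]}]' -1| grep -E "ee_pos|ft"; for i in 1 2 3; do python3 -m pendant '[{"translation":[0,0,0.08],"turn":[0,0,0]},{"translation":[0,0,0],"turn":[0,0,0]}]' | grep -E "ee_pos|ft"; done
```

```text
ee_pos: [0.5745, 0.1551, 0.0454]
ft_force: [-0.8, 0.5, 3.4]
ee_pos: [0.5746, 0.1551, 0.0454]
ft_force: [-1.0, -0.7, 5.3]
ee_pos: [0.5749, 0.1552, 0.0454]
ft_force: [-3.4, 0.2, 8.6]
ee_pos: [0.5751, 0.1552, 0.0453]
ft_force: [-3.2, -0.7, 11.6]
```

```bash
python3 -m pendant '[{"translation":[0,0,-0.1],"turn":[0,0,0]},{"translation":[0.6,0,0],"turn":[0,0,0]},{"translation":[0.7,0,0],"turn":[0,0,0]},{"translation":[0.7,0,0],"turn":[0,0,0]},{"translation":[0.7,0,0],"turn":[0,0,0]},{"translation":[0.7,0,0],"turn":[0,0,0]},{"translation":[0.7,0,0],"turn":[0,0,0]},{"translation":[0.7,0,0],"turn":[0,0,0]},{"translation":[0.7,0,0],"turn":[0,0,0]},{"translation":[0.7,0,0],"turn":[0,0,0]},{"translation":[0.7,0,0],"turn":[0,0,0]},{"translation":[0,0,0],"turn":[0,0,0]},{"translation":[0,0,0],"turn":[0,0,0]}]' | grep -E "ee_pos|ft";python3 -m pendant '[{"translation":[0,0,-1.5],"turn":[0,0,0]},{"translation":[0,0,-3.5],"turn":[0,0,0]},{"translation":[0,0,-2],"turn":[0,0,0]},{"translation":[0,0,0],"turn":[0,0,0]},{"translation":[0,0,0],"turn":[0,0,0]}]' 
python3 - <<'E'
from w import *
s=st();edges();p=s['ee_pos'];print(world2tool([.4605-p[0],.1545-p[1],.0315-p[2]]))
E
```

```text
ee_pos: [0.5055, 0.1545, 0.0453]
ft_force: [-1.6, -0.4, 8.8]
clock: 17.47
ee_pos: [0.5059, 0.1544, 0.1146]
orientation: [0.001, -0.005, 1.0, 0.0]
ft_force: [-0.8, 0.3, -0.2]
gripper_width: 0.0006
finger_force: 0.0
t 17.5 pos [0.5059 0.1544 0.1146] xaxis yaw -3.1323 tz [ 2.1e-03  4.0e-04 -1.0e+00] F [-0.8  0.3 -0.2] w 0.0006 ff 0.0 q [ 0.23 -0.09  1.63 -0.    1.61 -1.35]
px (279, 134) n 1613 front x 0.4392 slope -0.034 side ys 0.1271 0.1764 width 0.0493 mid 0.1517
px (111, 145) n 5170 front x 0.4460 slope 0.071 side ys 0.0042 0.0404 width 0.0362 mid 0.0223
px (270, 164) n 584 front x 0.4606 slope 0.901 side ys 0.1434 0.1541 width 0.0107 mid 0.1487
px (305, 185) n 293 front x 0.4837 slope -3.514 side ys 0.1738 0.1775 width 0.0036 mid 0.1757
px (274, 226) n 1302 front x 0.5070 slope 0.006 side ys 0.1283 0.1682 width 0.0399 mid 0.1482
px (429, 247) n 3033 front x 0.5263 slope -0.012 side ys 0.2619 0.3117 width 0.0498 mid 0.2868
[4.53 0.05 8.32]
```

```bash
python3 -m pendant '[{"translation":[1.5,-0.03,0],"turn":[0,0,0]},{"translation":[1.5,-0.03,0],"turn":[0,0,0]},{"translation":[1.5,-0.03,0],"turn":[0,0,0]},{"translation":[0,0,2],"turn":[0,0,0]},{"translation":[0,0,2],"turn":[0,0,0]},{"translation":[0,0,0],"turn":[0,0,0]},{"translation":[0,0,0],"turn":[0,0,0]},{"translation":[0,0,0],"turn":[0,0,0]},{"translation":[0,0,0],"turn":[0,0,0]},{"translation":[0,0,0],"turn":[0,0,0]}]' 1 ;python3 - <<'E'
from w import *
s=st();p=s['ee_pos'];print(world2tool([.4605-p[0],.153-p[1],.0315-p[2]]))
E
```

```text
clock: 18.35
ee_pos: [0.4611, 0.1531, 0.0748]
orientation: [0.001, -0.005, 1.0, 0.0]
ft_force: [-0.6, -0.6, 0.6]
gripper_width: 0.0636
finger_force: 0.0
t 18.4 pos [0.4611 0.1531 0.0748] xaxis yaw -3.1325 tz [ 1.5e-03  4.0e-04 -1.0e+00] F [-0.6 -0.6  0.6] w 0.0636 ff 0.0 q [ 0.25 -0.19  1.79 -0.    1.55 -1.33]
[ 0.07 -0.01  4.33]
```

```bash
python3 -m pendant '[{"translation":[0.05,0,0],"turn":[0,0,0]},{"translation":[0,0,0],"turn":[0,0,0]},{"translation":[0,0,1.5],"turn":[0,0,0]},{"translation":[0,0,1.5],"turn":[0,0,0]},{"translation":[0,0,1.3],"turn":[0,0,0]},{"translation":[0,0,0],"turn":[0,0,0]},{"translation":[0,0,0],"turn":[0,0,0]}]' 1 |grep -E "ee_pos|width";  python3 -m pendant '[{"translation":[0,0,0],"turn":[0,0,0]},{"translation":[0,0,0],"turn":[0,0,0]},{"translation":[0,0,0],"turn":[0,0,0]},{"translation":[0,0,0],"turn":[0,0,0]},{"translation":[0,0,0],"turn":[0,0,0]},{"translation":[0,0,0],"turn":[0,0,0]},{"translation":[0,0,0],"turn":[0,0,0]},{"translation":[0,0,0],"turn":[0,0,0]}]' -1 25
```

```text
ee_pos: [0.4594, 0.1528, 0.0301]
gripper_width: 0.0878
clock: 19.6
ee_pos: [0.4601, 0.153, 0.0309]
orientation: [0.0, -0.005, 1.0, 0.0]
ft_force: [0.6, 0.1, 0.7]
gripper_width: 0.0495
finger_force: 25.0
```

```bash
python3 -m pendant '[{"translation":[0,0,-1],"turn":[0,0,0]},{"translation":[0,0,-2],"turn":[0,0,0]},{"translation":[0,0,-3],"turn":[0,0,0]},{"translation":[0,-1.5,0],"turn":[0,0,-0.026]},{"translation":[0,-2.5,0],"turn":[0,0,-0.026]},{"translation":[0.05,-2.8,0],"turn":[0,0,0]},{"translation":[0.05,-2.8,0],"turn":[0,0,0]},{"translation":[0.05,-2.5,0],"turn":[0,0,0]},{"translation":[0.05,-1.8,0],"turn":[0,0,0]},{"translation":[0,0,1],"turn":[0,0,0]},{"translation":[0,0,1.5],"turn":[0,0,0]},{"translation":[0,0,0],"turn":[0,0,0]},{"translation":[0,0,0],"turn":[0,0,0]},{"translation":[0,0,0],"turn":[0,0,0]}]' -1 25;python3 - <<'E'
from w import *
s=st();p=s['ee_pos'];print(world2tool([.4664-p[0],.0139-p[1],.031-p[2]]))
E
```

```text
clock: 20.77
ee_pos: [0.4651, 0.0147, 0.0661]
orientation: [-0.0, -0.031, 1.0, 0.0]
ft_force: [-0.1, 0.0, -0.7]
gripper_width: 0.0494
finger_force: 25.0
t 20.8 pos [0.4651 0.0147 0.0661] xaxis yaw -3.0796 tz [-0.e+00  2.e-04 -1.e+00] F [-0.1  0.  -0.7] w 0.0494 ff 25.0 q [-0.04 -0.25  1.85  0.    1.54 -1.67]
[-0.13 -0.09  3.51]
```

```bash
python3 -m pendant '[{"translation":[-0.13,-0.09,0.5],"turn":[0,0,0]},{"translation":[0,0,1.5],"turn":[0,0,0]},{"translation":[0,0,1.2],"turn":[0,0,0]},{"translation":[0,0,0.2],"turn":[0,0,0]},{"translation":[0,0,0],"turn":[0,0,0]},{"translation":[0,0,0],"turn":[0,0,0]}]' -1 25 | grep -E "ee_pos|ft"; for i in 1 2 3; do python3 -m pendant '[{"translation":[0,0,0.07],"turn":[0,0,0]},{"translation":[0,0,0],"turn":[0,0,0]},{"translation":[0,0,0],"turn":[0,0,0]}]' | grep -E "ee_pos|ft"; done
```

```text
ee_pos: [0.4666, 0.0134, 0.0317]
ft_force: [0.5, 0.4, -0.1]
ee_pos: [0.4666, 0.0134, 0.0315]
ft_force: [-1.0, 0.0, 4.6]
ee_pos: [0.4669, 0.0133, 0.0312]
ft_force: [-1.0, 1.6, 6.5]
ee_pos: [0.467, 0.0133, 0.0308]
ft_force: [-2.0, 0.7, 7.2]
```

```bash
python3 -m pendant '[{"translation":[0,0,0],"turn":[0,0,0]},{"translation":[0,0,0],"turn":[0,0,0]},{"translation":[0,0,0],"turn":[0,0,0]},{"translation":[0,0,0],"turn":[0,0,0]},{"translation":[0,0,-2],"turn":[0,0,0]},{"translation":[0,0,-4],"turn":[0,0,0]},{"translation":[0,0,-3],"turn":[0,0,0]},{"translation":[-1.5,3.4,0],"turn":[0,0,0.026]},{"translation":[-1.5,3.4,0],"turn":[0,0,0.026]},{"translation":[-1.5,3.4,0],"turn":[0,0,0]},{"translation":[-1.5,3.4,0],"turn":[0,0,0]},{"translation":[-1.5,3.4,0],"turn":[0,0,0]},{"translation":[-1.5,3.4,0],"turn":[0,0,0]},{"translation":[-1.5,3.4,0],"turn":[0,0,0]},{"translation":[-1.5,3.4,0],"turn":[0,0,0]},{"translation":[0,0,0],"turn":[0,0,0]},{"translation":[0,0,0],"turn":[0,0,0]}]' 0.4; python3 - <<'E'
from w import *
s=st()
robot.grab_frame('top')
for o in masks('plate1','top'):
    x0=unproj('top',*o['c'],.03)
    print(o['c'].round(),o['n'],x0.round(3),fit('plate1',[o],dict(x=x0[0],y=x0[1],t=0,z=.03 if x0[1]>.1 else .028)))
p=s['ee_pos'];print(world2tool([.594-p[0],.2900-p[1],.047-p[2]]))
E
```

```text
clock: 23.43
ee_pos: [0.5809, 0.2888, 0.1174]
orientation: [-0.002, -0.006, 1.0, -0.001]
ft_force: [0.4, 0.9, 0.7]
gripper_width: 0.0614
finger_force: 0.0
t 23.4 pos [0.5809 0.2888 0.1174] xaxis yaw -3.1299 tz [-0.003  -0.0015 -1.    ] F [0.4 0.9 0.7] w 0.0614 ff 0.0 q [ 0.41  0.23  1.28 -0.    1.63 -1.17]
[282. 252.] 740 [0.492 0.015 0.03 ] ({'x': np.float64(0.4912), 'y': np.float64(0.0147), 't': np.float64(0.0551)}, 0.39)
[173. 230.] 231 [0.548 0.284 0.03 ] ({'x': np.float64(0.5664), 'y': np.float64(0.2859), 't': np.float64(0.0246)}, 10.09)
[-1.32  0.11  7.04]
```

The second plate is stacked squarely. Now lane 1.

```bash
python3 -m pendant '[{"translation":[-1.32,0.1,0],"turn":[0,0,0]},{"translation":[0,0,2],"turn":[0,0,0]},{"translation":[0,0,2],"turn":[0,0,0]},{"translation":[0,0,1.5],"turn":[0,0,0]},{"translation":[0,0,0],"turn":[0,0,0]},{"translation":[0,0,0],"turn":[0,0,0]},{"translation":[0,0,0],"turn":[0,0,0]},{"translation":[0,0,0],"turn":[0,0,0]},{"translation":[0,0,0],"turn":[0,0,0]}]' -1; python3 - <<'E'
from w import *
s=st();p=s['ee_pos'];print(world2tool([.594-p[0],.29-p[1],.047-p[2]]))
E
```

```text
clock: 24.28
ee_pos: [0.5952, 0.2886, 0.0666]
orientation: [0.001, -0.004, 1.0, 0.001]
ft_force: [-0.4, -0.6, 0.1]
gripper_width: 0.0054
finger_force: 0.0
t 24.3 pos [0.5952 0.2886 0.0666] xaxis yaw -3.1327 tz [ 0.0027  0.0011 -1.    ] F [-0.4 -0.6  0.1] w 0.0054 ff 0.0 q [ 0.4   0.28  1.31 -0.    1.54 -1.18]
[0.12 0.14 1.96]
```

```bash
python3 -m pendant '[{"translation":[0.1,0.14,1],"turn":[0,0,0]},{"translation":[0,0,0.9],"turn":[0,0,0]},{"translation":[0,0,0],"turn":[0,0,0]},{"translation":[0,0,0.1],"turn":[0,0,0]},{"translation":[0,0,0],"turn":[0,0,0]}]' -1| grep -E "ee_pos|ft"; for i in 1 2; do python3 -m pendant '[{"translation":[0,0,0.08],"turn":[0,0,0]},{"translation":[0,0,0],"turn":[0,0,0]}]' | grep -E "ee_pos|ft"; done
```

```text
ee_pos: [0.5937, 0.2903, 0.0454]
ft_force: [-0.6, -0.4, 5.7]
ee_pos: [0.5937, 0.2903, 0.0453]
ft_force: [-2.1, -1.3, 9.6]
ee_pos: [0.5937, 0.2904, 0.0453]
ft_force: [-3.4, -1.9, 12.0]
```

```bash
python3 -m pendant '[{"translation":[0,0,-0.12],"turn":[0,0,0]},{"translation":[0.6,0,0],"turn":[0,0,0]},{"translation":[0.8,0,0],"turn":[0,0,0]},{"translation":[0.8,0,0],"turn":[0,0,0]},{"translation":[0.8,0,0],"turn":[0,0,0]},{"translation":[0.8,0,0],"turn":[0,0,0]},{"translation":[0.8,0,0],"turn":[0,0,0]},{"translation":[0.8,0,0],"turn":[0,0,0]},{"translation":[0.8,0,0],"turn":[0,0,0]},{"translation":[0.8,0,0],"turn":[0,0,0]},{"translation":[0.8,0,0],"turn":[0,0,0]},{"translation":[0.8,0,0],"turn":[0,0,0]},{"translation":[0,0,0],"turn":[0,0,0]},{"translation":[0,0,0],"turn":[0,0,0]}]' | grep -E "ee_pos|ft";python3 -m pendant '[{"translation":[0,0,-1.5],"turn":[0,0,0]},{"translation":[0,0,-3.5],"turn":[0,0,0]},{"translation":[0,0,-2],"turn":[0,0,0]},{"translation":[0,0,0],"turn":[0,0,0]},{"translation":[0,0,0],"turn":[0,0,0]}]' 
python3 - <<'E'
from w import *
s=st();edges();p=s['ee_pos'];print(world2tool([.4598-p[0],.2895-p[1],.032-p[2]]))
E
```

```text
ee_pos: [0.5071, 0.2896, 0.0453]
ft_force: [-3.3, -0.2, 10.1]
clock: 26.62
ee_pos: [0.5078, 0.2895, 0.1148]
orientation: [0.001, -0.005, 1.0, 0.0]
ft_force: [0.7, 0.2, -0.3]
gripper_width: 0.0004
finger_force: 0.0
t 26.6 pos [0.5078 0.2895 0.1148] xaxis yaw -3.1323 tz [ 1.7e-03  8.0e-04 -1.0e+00] F [ 0.7  0.2 -0.3] w 0.0004 ff 0.0 q [ 0.46  0.06  1.48 -0.    1.61 -1.12]
px (280, 134) n 1649 front x 0.4419 slope -0.044 side ys 0.2633 0.3119 width 0.0486 mid 0.2876
px (8, 153) n 1502 front x 0.4739 slope 9.830 side ys 0.0260 0.0415 width 0.0155 mid 0.0338
px (270, 166) n 573 front x 0.4640 slope 0.281 side ys 0.2782 0.2889 width 0.0107 mid 0.2835
px (302, 187) n 510 front x 0.4964 slope -1.848 side ys 0.3072 0.3131 width 0.0058 mid 0.3102
px (275, 227) n 1262 front x 0.5098 slope -0.005 side ys 0.2638 0.3030 width 0.0392 mid 0.2834
[4.8  0.05 8.28]
```

```bash
python3 -m pendant '[{"translation":[1.6,-0.02,0],"turn":[0,0,0]},{"translation":[1.6,-0.02,0],"turn":[0,0,0]},{"translation":[1.5,-0.02,0],"turn":[0,0,0]},{"translation":[0,0,2],"turn":[0,0,0]},{"translation":[0,0,2],"turn":[0,0,0]},{"translation":[0,0,0],"turn":[0,0,0]},{"translation":[0,0,0],"turn":[0,0,0]},{"translation":[0,0,0],"turn":[0,0,0]},{"translation":[0,0,0],"turn":[0,0,0]},{"translation":[0,0,0],"turn":[0,0,0]}]' 1 ;python3 - <<'E'
from w import *
s=st();p=s['ee_pos'];print(world2tool([.460-p[0],.289-p[1],.0325-p[2]]))
E
```

```text
clock: 27.5
ee_pos: [0.461, 0.2884, 0.0753]
orientation: [0.001, -0.005, 1.0, 0.0]
ft_force: [-0.5, -0.9, -0.3]
gripper_width: 0.0636
finger_force: 0.0
t 27.5 pos [0.461  0.2884 0.0753] xaxis yaw -3.1324 tz [ 1.5e-03  8.0e-04 -1.0e+00] F [-0.5 -0.9 -0.3] w 0.0636 ff 0.0 q [ 0.5  -0.03  1.64  0.    1.53 -1.08]
[0.11 0.06 4.28]
```

```bash
python3 -m pendant '[{"translation":[0.05,0.03,0],"turn":[0,0,0]},{"translation":[0,0,0],"turn":[0,0,0]},{"translation":[0,0,1.5],"turn":[0,0,0]},{"translation":[0,0,1.5],"turn":[0,0,0]},{"translation":[0,0,1.2],"turn":[0,0,0]},{"translation":[0,0,0],"turn":[0,0,0]},{"translation":[0,0,0],"turn":[0,0,0]}]' 1 |grep -E "ee_pos|width";  python3 -m pendant '[{"translation":[0,0,0],"turn":[0,0,0]},{"translation":[0,0,0],"turn":[0,0,0]},{"translation":[0,0,0],"turn":[0,0,0]},{"translation":[0,0,0],"turn":[0,0,0]},{"translation":[0,0,0],"turn":[0,0,0]},{"translation":[0,0,0],"turn":[0,0,0]},{"translation":[0,0,0],"turn":[0,0,0]},{"translation":[0,0,0],"turn":[0,0,0]}]' -1 25;  python3 -m pendant '[{"translation":[0,0,-1],"turn":[0,0,0]},{"translation":[0,0,-2],"turn":[0,0,0]},{"translation":[0,0,-3],"turn":[0,0,0]},{"translation":[0,0,-1],"turn":[0,0,0]},{"translation":[0,0,0],"turn":[0,0,0]}]'
```

```text
ee_pos: [0.4595, 0.2882, 0.0316]
gripper_width: 0.0879
clock: 28.75
ee_pos: [0.46, 0.2885, 0.0324]
orientation: [0.0, -0.005, 1.0, 0.0]
ft_force: [-0.2, 0.1, 0.7]
gripper_width: 0.0494
finger_force: 25.0
clock: 29.17
ee_pos: [0.4617, 0.2894, 0.1065]
orientation: [0.003, -0.005, 1.0, 0.002]
ft_force: [-0.4, 0.0, -0.8]
gripper_width: 0.0494
finger_force: 25.0
```

```bash
python3 -m pendant '[{"translation":[0.1,-2.0,0],"turn":[0,0,-0.026]},{"translation":[0.1,-3.0,0],"turn":[0,0,-0.025]},{"translation":[0.1,-3.2,0],"turn":[0,0,0]},{"translation":[0.15,-3.2,0],"turn":[0,0,0]},{"translation":[0.15,-3.2,0],"turn":[0,0,0]},{"translation":[0.15,-3.2,0],"turn":[0,0,0]},{"translation":[0.15,-3.2,0],"turn":[0,0,0]},{"translation":[0.1,-3.2,0],"turn":[0,0,0]},{"translation":[0,-2.2,0],"turn":[0,0,0]},{"translation":[0,-1.1,0],"turn":[0,0,0]},{"translation":[0,0,2],"turn":[0,0,0]},{"translation":[0,0,2],"turn":[0,0,0]},{"translation":[0,0,0],"turn":[0,0,0]},{"translation":[0,0,0],"turn":[0,0,0]},{"translation":[0,0,0],"turn":[0,0,0]}]' -1 25;python3 - <<'E'
from w import *
s=st();p=s['ee_pos'];print(world2tool([.4645-p[0],.0138-p[1],.0375-p[2]]))
E
```

```text
clock: 30.42
ee_pos: [0.4648, 0.0138, 0.0626]
orientation: [-0.0, -0.03, 1.0, 0.0]
ft_force: [0.3, -0.4, -0.4]
gripper_width: 0.0498
finger_force: 25.0
t 30.4 pos [0.4648 0.0138 0.0626] xaxis yaw -3.0807 tz [-1.e-04  2.e-04 -1.e+00] F [ 0.3 -0.4 -0.4] w 0.0498 ff 25.0 q [-0.04 -0.25  1.85  0.    1.53 -1.68]
[0.03 0.   2.51]
```

```bash
python3 -m pendant '[{"translation":[0.03,0,0.5],"turn":[0,0,0]},{"translation":[0,0,1.0],"turn":[0,0,0]},{"translation":[0,0,1.0],"turn":[0,0,0]},{"translation":[0,0,0],"turn":[0,0,0]},{"translation":[0,0,0],"turn":[0,0,0]}]' -1 25 | grep -E "ee_pos|ft"; for i in 1 2 3 4; do python3 -m pendant '[{"translation":[0,0,0.07],"turn":[0,0,0]},{"translation":[0,0,0],"turn":[0,0,0]},{"translation":[0,0,0],"turn":[0,0,0]}]' | grep -E "ee_pos|ft"; done
```

```text
ee_pos: [0.4639, 0.0134, 0.0364]
ft_force: [0.2, 0.1, -1.9]
ee_pos: [0.4642, 0.0133, 0.0363]
ft_force: [-0.3, 0.5, -1.6]
ee_pos: [0.4644, 0.0133, 0.036]
ft_force: [-1.2, -0.1, 0.3]
ee_pos: [0.4646, 0.0133, 0.036]
ft_force: [-3.1, 0.1, 5.4]
ee_pos: [0.4647, 0.0133, 0.036]
ft_force: [-4.2, 0.5, 9.1]
```

```bash
python3 -m pendant '[{"translation":[0,0,0],"turn":[0,0,0]},{"translation":[0,0,0],"turn":[0,0,0]},{"translation":[0,0,0],"turn":[0,0,0]},{"translation":[0,0,0],"turn":[0,0,0]},{"translation":[0,0,-2],"turn":[0,0,0]},{"translation":[0,0,-4],"turn":[0,0,0]},{"translation":[0,0,-4],"turn":[0,0,0]},{"translation":[0,0,0],"turn":[0,0,0]}]' 0.4
cat >> w.py <<'E'
NM=['sleeve_tall_p','sleeve_middle_p','sleeve_short_p']; HT=[.042,.034,.026]
def sleeves(which=(0,1,2),xy=None,cams=('top','side'),z=0.):
    xy=xy or {0:[.447,-.176],1:[.628,-.164],2:[.525,-.265]}
    for c in cams: robot.grab_frame(c)
    for i in which:
        obs=[]
        for c in cams:
            L=[o for o in masks(NM[i],c,.1)]
            o=pick(L,[*xy[i],z+HT[i]/2],30)
            if o is not None: obs.append(o)
        print(NM[i],[(o['cam'],int(o['n']),o['c'].round()) for o in obs],obs and fit('sleeve',obs,dict(x=xy[i][0],y=xy[i][1],z=z,h=HT[i]),'xy'),obs and fit('sleeve',obs,dict(x=xy[i][0],y=xy[i][1],z=z,h=HT[i]),'xyz'))
E
python3 - <<'E'
from w import *
st();sleeves()
E
```

```text
clock: 32.5
ee_pos: [0.4677, 0.0131, 0.143]
orientation: [0.006, -0.03, 1.0, -0.0]
ft_force: [0.3, 0.8, 1.1]
gripper_width: 0.0616
finger_force: 0.0
t 32.5 pos [0.4677 0.0131 0.143 ] xaxis yaw -3.0814 tz [ 1.250e-02 -6.000e-04 -9.999e-01] F [0.3 0.8 1.1] w 0.0616 ff 0.0 q [-0.04 -0.28  1.74 -0.    1.67 -1.68]
sleeve_tall_p [('side', 358, array([273., 271.]))] ({'x': np.float64(0.4604), 'y': np.float64(-0.1468)}, 0.19) ({'x': np.float64(0.4607), 'y': np.float64(-0.1462), 'z': np.float64(-0.0005)}, 0.19)
sleeve_middle_p [('top', 301, array([352., 199.])), ('side', 292, array([333., 259.]))] ({'x': np.float64(0.6273), 'y': np.float64(-0.1656)}, 0.63) ({'x': np.float64(0.6279), 'y': np.float64(-0.1651), 'z': np.float64(-0.0019)}, 0.55)
sleeve_short_p [('top', 255, array([392., 239.])), ('side', 305, array([320., 294.]))] ({'x': np.float64(0.5251), 'y': np.float64(-0.2635)}, 0.49) ({'x': np.float64(0.5254), 'y': np.float64(-0.2633), 'z': np.float64(-0.0019)}, 0.38)
```

The tall sleeve has been knocked to about (0.460, -0.147). I hover near it and check with the wrist and top cameras.

```bash
python3 -m pendant '[{"translation":[-0.8,-3.2,0],"turn":[0,0,0]},{"translation":[-0.8,-3.2,0],"turn":[0,0,0]},{"translation":[-0.8,-3.2,0],"turn":[0,0,0]},{"translation":[-0.8,-3.2,0],"turn":[0,0,0]},{"translation":[-0.8,-3.2,0],"turn":[0,0,0]},{"translation":[0,0,0],"turn":[0,0,0]},{"translation":[0,0,0],"turn":[0,0,0]},{"translation":[0,0,0],"turn":[0,0,0]},{"translation":[0,0,0],"turn":[0,0,0]}]' 0.6
python3 - <<'E'
from w import *
s=st();sleeves([0],{0:[.46,-.147]},('top','side'));
L=look(['sleeve_tall_p'],'w5.png')['sleeve_tall_p']
for o in L: print(o['c'],o['n'],o['conf'],fit('sleeve',[o],dict(x=.46,y=-.147,z=0,h=.042),'xy'))
for o in masks('plate1','top'):
    x0=unproj('top',*o['c'],.03)
    print(o['c'].round(),o['n'],x0.round(3),fit('plate1',[o],dict(x=x0[0],y=x0[1],t=0,z=.032)))
cv2.imwrite('pics/t6.png',cv2.resize(robot.grab_frame('top')[130:310,220:460],None,fx=3,fy=3))
E
```

```text
clock: 33.65
ee_pos: [0.5137, -0.1429, 0.134]
orientation: [-0.0, -0.031, 1.0, 0.0]
ft_force: [0.2, -0.2, 0.4]
gripper_width: 0.0705
finger_force: 0.0
t 33.6 pos [ 0.5137 -0.1429  0.134 ] xaxis yaw -3.0804 tz [-7.e-04  6.e-04 -1.e+00] F [ 0.2 -0.2  0.4] w 0.0705 ff 0.0 q [-0.34 -0.09  1.58  0.    1.64 -1.97]
sleeve_tall_p [('side', 346, array([273., 271.]))] ({'x': np.float64(0.4613), 'y': np.float64(-0.1456)}, 0.38) ({'x': np.float64(0.4698), 'y': np.float64(-0.1287), 'z': np.float64(-0.0148)}, 0.28)
[277.26043277 148.22720247] 2588 0.84 ({'x': np.float64(0.4602), 'y': np.float64(-0.1473)}, 0.3)
[283. 252.] 743 [0.493 0.014 0.03 ] ({'x': np.float64(0.493), 'y': np.float64(0.0141), 't': np.float64(0.0546)}, 0.86)
```

View pics/t6.png

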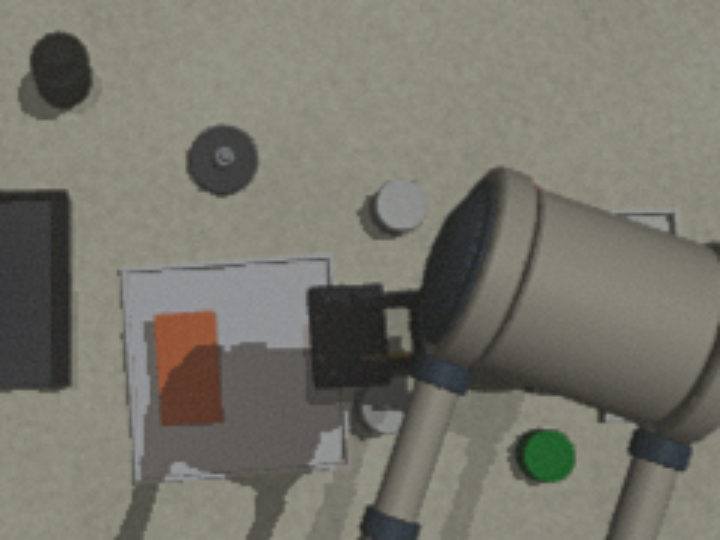

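The sleeve shows at (380,415) in the crop, and the wrist fit of (0.460, -0.147) agrees with the side camera. The plate stack is fine. I grip the sleeve.

```bash
python3 -m pendant '[{"translation":[1.74,0,0],"turn":[0,0,0]},{"translation":[1.74,0,0],"turn":[0,0,0]},{"translation":[1.74,0,0],"turn":[0,0,0]},{"translation":[0,0,0],"turn":[0,0,0]},{"translation":[0,0,2],"turn":[0,0,0]},{"translation":[0,0,2],"turn":[0,0,0]},{"translation":[0,0,2],"turn":[0,0,0]},{"translation":[0,0,2],"turn":[0,0,0]},{"translation":[0,0,1.5],"turn":[0,0,0]},{"translation":[0,0,0.9],"turn":[0,0,0]},{"translation":[0,0,0],"turn":[0,0,0]},{"translation":[0,0,0],"turn":[0,0,0]}]' 0.6; python3 -m pendant '[{"translation":[0,0,0],"turn":[0,0,0]},{"translation":[0,0,0],"turn":[0,0,0]},{"translation":[0,0,0],"turn":[0,0,0]},{"translation":[0,0,0],"turn":[0,0,0]},{"translation":[0,0,0],"turn":[0,0,0]},{"translation":[0,0,0],"turn":[0,0,0]}]' -1 25
```

```text
clock: 35.05
ee_pos: [0.4621, -0.1471, 0.0305]
orientation: [-0.0, -0.03, 1.0, 0.0]
ft_force: [0.1, 0.3, 0.5]
gripper_width: 0.0701
finger_force: 0.0
clock: 35.55
ee_pos: [0.4622, -0.1472, 0.0312]
orientation: [0.001, -0.03, 1.0, -0.0]
ft_force: [-0.5, 0.4, 3.6]
gripper_width: 0.0433
finger_force: 25.0
```

```bash
python3 -m pendant '[{"translation":[0,0,-1.3],"turn":[0,0,0]},{"translation":[0,0,-3],"turn":[0,0,0]},{"translation":[0,0,-3],"turn":[0,0,0]},{"translation":[0,0,-3],"turn":[0,0,0]},{"translation":[-2,0.88,0],"turn":[0,0,0]},{"translation":[-3,1.31,0],"turn":[0,0,0]},{"translation":[-3,1.31,0],"turn":[0,0,0]},{"translation":[-3,1.31,0],"turn":[0,0,0]},{"translation":[-3,1.31,0],"turn":[0,0,0]},{"translation":[-3,1.31,0],"turn":[0,0,0]},{"translation":[-3,1.31,0],"turn":[0,0,0]},{"translation":[-3,1.31,0],"turn":[0,0,0]},{"translation":[-2.5,1.1,0],"turn":[0,0,0]},{"translation":[-1.5,0.6,0],"turn":[0,0,0]},{"translation":[0,0,0],"turn":[0,0,0]},{"translation":[0,0,0],"turn":[0,0,0]},{"translation":[0,0,0],"turn":[0,0,0]},{"translation":[0,0,0],"turn":[0,0,0]}]' -1 25
python3 - <<'E'
from w import *
s=st();L=look(['gauge'],'w7.png')['gauge']
for o in L: print(o['c'],o['n'],o['conf'],fit('gauge',[o],dict(x=.67,y=-.0175,z=0),'xy'))
E
```

```text
clock: 37.05
ee_pos: [0.7235, -0.0144, 0.1341]
orientation: [0.0, -0.03, 1.0, -0.0]
ft_force: [0.1, 0.3, -1.2]
gripper_width: 0.0435
finger_force: 25.0
t 37.0 pos [ 0.7235 -0.0144  0.1341] xaxis yaw -3.0822 tz [ 0.e+00 -3.e-04 -1.e+00] F [ 0.1  0.3 -1.2] w 0.0435 ff 25.0 q [-0.07  0.43  1.01 -0.    1.7  -1.7 ]
[277.54843791 145.5003938 ] 3809 0.69 ({'x': np.float64(0.6705), 'y': np.float64(-0.0181)}, 0.4)
```

View pics/w7.png

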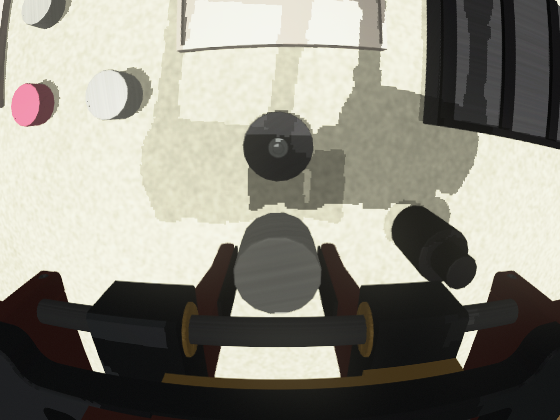

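The gauge is at (278,146), with its pin tip at (279,147), and the sleeve in hand at (277,262). I check the in-hand offset with a fit.

```bash
python3 - <<'E'
from w import *
s=robot.state();p=s['ee_pos'];L=look(['sleeve_tall_p'])['sleeve_tall_p']
for o in L: print(o['c'],o['n'],o['conf'],fit('sleeve',[o],dict(x=p[0],y=p[1],z=p[2]-.0312,h=.042),'xy'))
print(p, world2tool([.6725-p[0],-.018-p[1],-.06]))
E
```

```text
[277.07027417 264.32886003] 6930 0.58 ({'x': np.float64(0.7219), 'y': np.float64(-0.0151)}, 1.27)
[ 0.72368254 -0.01439584  0.1342732 ] [ 5.13 -0.05  6.  ]
```

```bash
python3 -m pendant '[{"translation":[1.7,0,0],"turn":[0,0,0]},{"translation":[1.7,0,0],"turn":[0,0,0]},{"translation":[1.7,0,0],"turn":[0,0,0]},{"translation":[0,0,2],"turn":[0,0,0]},{"translation":[0,0,2],"turn":[0,0,0]},{"translation":[0,0,2],"turn":[0,0,0]},{"translation":[0,0,0.7],"turn":[0,0,0]},{"translation":[0,0,0],"turn":[0,0,0]},{"translation":[0,0,0],"turn":[0,0,0]},{"translation":[0,0,0],"turn":[0,0,0]},{"translation":[0,0,0],"turn":[0,0,0]}]' -1 25
python3 - <<'E'
from w import *
s=st();p=s['ee_pos'];print(world2tool([.6725-p[0],-.0177-p[1],0]))
E
```

```text
clock: 38.17
ee_pos: [0.6743, -0.0168, 0.0685]
orientation: [0.001, -0.03, 1.0, -0.0]
ft_force: [0.7, 0.2, -0.6]
gripper_width: 0.0432
finger_force: 25.0
t 38.2 pos [ 0.6743 -0.0168  0.0685] xaxis yaw -3.0815 tz [ 3.e-03 -2.e-04 -1.e+00] F [ 0.7  0.2 -0.6] w 0.0432 ff 25.0 q [-0.08  0.32  1.27 -0.    1.55 -1.71]
[ 0.19 -0.08 -0.  ]
```

```bash
python3 -m pendant '[{"translation":[0.18,-0.08,0],"turn":[0,0,0]},{"translation":[0,0,0.3],"turn":[0,0,0]},{"translation":[0,0,0.3],"turn":[0,0,0]},{"translation":[0,0,0.3],"turn":[0,0,0]},{"translation":[0,0,0],"turn":[0,0,0]}]' -1 25| grep -E "ee_pos|ft"; for i in 1 2 3; do python3 -m pendant '[{"translation":[0,0,0.2],"turn":[0,0,0]},{"translation":[0,0,0],"turn":[0,0,0]},{"translation":[0,0,0],"turn":[0,0,0]}]' | grep -E "ee_pos|ft"; done
```

```text
ee_pos: [0.6713, -0.0176, 0.0563]
ft_force: [-0.6, -0.2, -2.3]
ee_pos: [0.6715, -0.0176, 0.0552]
ft_force: [-0.2, 0.3, -1.1]
ee_pos: [0.6716, -0.0176, 0.0533]
ft_force: [-0.5, -0.1, -0.7]
ee_pos: [0.6716, -0.0176, 0.0513]
ft_force: [0.4, 0.0, -0.9]
```

```bash
for i in 1 2 3 4; do python3 -m pendant '[{"translation":[-0.02,0,0.1],"turn":[0,0,0]},{"translation":[0,0,0],"turn":[0,0,0]}]' | grep -E "ee_pos|ft"; done
```

```text
ee_pos: [0.6719, -0.0176, 0.0512]
ft_force: [-1.7, 0.5, 2.7]
ee_pos: [0.6721, -0.0176, 0.0511]
ft_force: [-4.8, 0.6, 7.0]
ee_pos: [0.6723, -0.0175, 0.0511]
ft_force: [-6.2, -0.2, 10.7]
ee_pos: [0.6727, -0.0175, 0.051]
ft_force: [-6.9, 1.0, 13.8]
```

It stops at the step height. This could be a narrow bore or a misalignment, so I check with a small lateral search under light pressure.

```bash
g(){ grep -E "ee_pos|ft" | tr '\n' ' '; echo; }
python3 -m pendant '[{"translation":[0,0,-0.2],"turn":[0,0,0]},{"translation":[0,0,0],"turn":[0,0,0]}]' | g
python3 -m pendant '[{"translation":[0.15,0,0],"turn":[0,0,0]},{"translation":[0,0,0],"turn":[0,0,0]},{"translation":[0,0,0],"turn":[0,0,0]}]' | g
python3 -m pendant '[{"translation":[-0.3,0,0],"turn":[0,0,0]},{"translation":[0,0,0],"turn":[0,0,0]},{"translation":[0,0,0],"turn":[0,0,0]}]' | g
python3 -m pendant '[{"translation":[0.15,0.15,0],"turn":[0,0,0]},{"translation":[0,0,0],"turn":[0,0,0]},{"translation":[0,0,0],"turn":[0,0,0]}]' | g
python3 -m pendant '[{"translation":[0,-0.3,0],"turn":[0,0,0]},{"translation":[0,0,0],"turn":[0,0,0]},{"translation":[0,0,0],"turn":[0,0,0]}]' | g
python3 -m pendant '[{"translation":[0,0.15,0],"turn":[0,0,0]},{"translation":[0,0,0],"turn":[0,0,0]},{"translation":[0,0,0],"turn":[0,0,0]}]' | g
```

```text
ee_pos: [0.673, -0.0176, 0.0511] ft_force: [-2.2, 0.1, 7.6] 
ee_pos: [0.6724, -0.0176, 0.0511] ft_force: [1.3, 0.2, 5.9] 
ee_pos: [0.6741, -0.0175, 0.0511] ft_force: [-4.4, 0.2, 9.7] 
ee_pos: [0.6734, -0.017, 0.0512] ft_force: [-0.9, -1.8, 7.1] 
ee_pos: [0.6736, -0.0183, 0.0511] ft_force: [-0.9, 2.0, 7.2] 
ee_pos: [0.6736, -0.0181, 0.0511] ft_force: [-1.1, -1.1, 7.3]
```

```bash
python3 -m pendant '[{"translation":[0,0,-0.15],"turn":[0,0,0]},{"translation":[0,0,0],"turn":[0,0,0]},{"translation":[0,0,0],"turn":[0,0,0]},{"translation":[0,0,0],"turn":[0,0,0]},{"translation":[0,0,0],"turn":[0,0,0]},{"translation":[0,0,0],"turn":[0,0,0]},{"translation":[0,0,0],"turn":[0,0,0]},{"translation":[0,0,-3],"turn":[0,0,0]},{"translation":[0,0,-3],"turn":[0,0,0]},{"translation":[0,0,-3],"turn":[0,0,0]},{"translation":[-2,0,0],"turn":[0,0,0]},{"translation":[-2,0,0],"turn":[0,0,0]},{"translation":[-1,0,0],"turn":[0,0,0]},{"translation":[0,0,0],"turn":[0,0,0]},{"translation":[0,0,0],"turn":[0,0,0]}]' 0.4 | grep -E "clock|ee_pos|ft|width"
cat >> w.py <<'E'
def ongauge(i,xy=(.6705,-.018)):
    n=NM[i];obs=[]
    for c in('wrist','side','top'):
        robot.grab_frame(c)
        o=pick(masks(n,c,.1),[*xy,.03],20 if c!='wrist' else 45)
        if o is not None: obs.append(o); print(c,o['n'],o['c'].round(),'z.01',fit('sleeve',[o],dict(x=xy[0],y=xy[1],z=.01,h=HT[i]),'xy'),'z.02',fit('sleeve',[o],dict(x=xy[0],y=xy[1],z=.02,h=HT[i]),'xy'))
    if obs: print('all',fit('sleeve',obs,dict(x=xy[0],y=xy[1],z=.015,h=HT[i]),'xyz'))
E
python3 - <<'E'
from w import *
st();ongauge(0)
E
```

```text
clock: 42.67
ee_pos: [0.7222, -0.0145, 0.1401]
ft_force: [-0.9, -0.1, 0.1]
gripper_width: 0.0615
t 42.7 pos [ 0.7222 -0.0145  0.1401] xaxis yaw -3.0812 tz [-1.3e-03  1.0e-04 -1.0e+00] F [-0.9 -0.1  0.1] w 0.0615 ff 0.0 q [-0.07  0.43  1.   -0.    1.71 -1.7 ]
wrist 2872 [276. 153.] z.01 ({'x': np.float64(0.6715), 'y': np.float64(-0.0192)}, 1.06) z.02 ({'x': np.float64(0.6703), 'y': np.float64(-0.0193)}, 0.34)
side 265 [318. 222.] z.01 ({'x': np.float64(0.6793), 'y': np.float64(-0.0062)}, 0.29) z.02 ({'x': np.float64(0.6701), 'y': np.float64(-0.02)}, 0.19)
top 288 [296. 180.] z.01 ({'x': np.float64(0.6727), 'y': np.float64(-0.0196)}, 0.33) z.02 ({'x': np.float64(0.6706), 'y': np.float64(-0.0188)}, 0.28)
all ({'x': np.float64(0.6705), 'y': np.float64(-0.0192), 'z': np.float64(0.0192)}, 0.27)
```

The sleeve sits at z ≈ 0.0195, within 1.2 mm of the axis, which points to a narrow bore. I regrip, nudge once to be sure, then take it to the reject tray.

```bash
g(){ grep -E "ee_pos|ft|width" | tr '\n' ' '; echo; }
python3 -m pendant '[{"translation":[1.7,-0.05,0],"turn":[0,0,0]},{"translation":[1.7,0,0],"turn":[0,0,0]},{"translation":[1.55,0,0],"turn":[0,0,0]},{"translation":[0,0,0],"turn":[0,0,0]},{"translation":[0,0,3],"turn":[0,0,0]},{"translation":[0,0,3],"turn":[0,0,0]},{"translation":[0,0,2.0],"turn":[0,0,0]},{"translation":[0,0,0.9],"turn":[0,0,0]},{"translation":[0,0,0],"turn":[0,0,0]},{"translation":[0,0,0],"turn":[0,0,0]}]' 0.4 | g
python3 -m pendant '[{"translation":[0,0,0],"turn":[0,0,0]},{"translation":[0,0,0],"turn":[0,0,0]},{"translation":[0,0,0],"turn":[0,0,0]},{"translation":[0,0,0],"turn":[0,0,0]},{"translation":[0,0,0],"turn":[0,0,0]}]' -1 25|g
python3 -m pendant '[{"translation":[0,0.1,0.05],"turn":[0,0,0]},{"translation":[0,0.1,0],"turn":[0,0,0]},{"translation":[0,0.1,0],"turn":[0,0,0]},{"translation":[0,0,0],"turn":[0,0,0]}]'|g
python3 -m pendant '[{"translation":[0.1,0,0.05],"turn":[0,0,0]},{"translation":[0.1,0,0],"turn":[0,0,0]},{"translation":[0,0,0],"turn":[0,0,0]}]'|g
python3 -m pendant '[{"translation":[-0.2,0,0],"turn":[0,0,0]},{"translation":[-0.2,0,0],"turn":[0,0,0]},{"translation":[0,0,0],"turn":[0,0,0]}]'|g
```

```text
ee_pos: [0.6734, -0.018, 0.0525] ft_force: [-0.0, -0.3, 0.5] gripper_width: 0.0614 
ee_pos: [0.6739, -0.0181, 0.0539] ft_force: [1.4, 0.4, 4.6] gripper_width: 0.0433 
ee_pos: [0.6739, -0.0167, 0.0538] ft_force: [-0.2, -4.1, 6.9] gripper_width: 0.0435 
ee_pos: [0.6729, -0.0164, 0.0538] ft_force: [3.3, -3.6, 6.0] gripper_width: 0.043 
ee_pos: [0.6751, -0.0161, 0.0538] ft_force: [-5.7, -2.5, 11.0] gripper_width: 0.0435
```

```bash
python3 -m pendant '[{"translation":[0,0,-1],"turn":[0,0,0]},{"translation":[0,0,-3],"turn":[0,0,0]},{"translation":[0,0,-3],"turn":[0,0,0]},{"translation":[0.92,-3.15,0],"turn":[0,0,0]},{"translation":[0.92,-3.15,0],"turn":[0,0,0]},{"translation":[0.92,-3.15,0],"turn":[0,0,0]},{"translation":[0.92,-3.15,0],"turn":[0,0,0]},{"translation":[0.92,-3.15,0],"turn":[0,0,0]},{"translation":[0.92,-3.15,0],"turn":[0,0,0]},{"translation":[0.92,-3.15,0],"turn":[0,0,0]},{"translation":[0.92,-3.15,0],"turn":[0,0,0]},{"translation":[0.92,-3.15,0],"turn":[0,0,0]},{"translation":[0.92,-3.15,0],"turn":[0,0,0]},{"translation":[0.92,-3.15,0],"turn":[0,0,0]},{"translation":[0,0,3],"turn":[0,0,0]},{"translation":[0,0,2],"turn":[0,0,0]},{"translation":[0,0,0],"turn":[0,0,0]},{"translation":[0,0,0],"turn":[0,0,0]},{"translation":[0,0,0],"turn":[0,0,0]}]' -1 25
python3 - <<'E'
from w import *
s=st();p=s['ee_pos'];print(world2tool([.594-p[0],-.3705-p[1],.0395-p[2]]))
E
```

```text
clock: 46.63
ee_pos: [0.5951, -0.3666, 0.0722]
orientation: [0.0, -0.03, 1.0, -0.0]
ft_force: [-0.6, -0.0, -1.0]
gripper_width: 0.0431
finger_force: 25.0
t 46.6 pos [ 0.5951 -0.3666  0.0722] xaxis yaw -3.0808 tz [ 9.e-04 -4.e-04 -1.e+00] F [-0.6 -0.  -1. ] w 0.0431 ff 25.0 q [-0.6   0.38  1.18  0.    1.58 -2.23]
[ 0.14 -0.38  3.27]
```

```bash
g(){ grep -E "ee_pos|ft|width" | tr '\n' ' '; echo; }
python3 -m pendant '[{"translation":[0.14,-0.38,0],"turn":[0,0,0]},{"translation":[0,0,1.2],"turn":[0,0,0]},{"translation":[0,0,1.2],"turn":[0,0,0]},{"translation":[0,0,0.8],"turn":[0,0,0]},{"translation":[0,0,0],"turn":[0,0,0]},{"translation":[0,0,0],"turn":[0,0,0]}]' -1 25 |g; for i in 1 2 3; do python3 -m pendant '[{"translation":[0,0,0.08],"turn":[0,0,0]},{"translation":[0,0,0],"turn":[0,0,0]},{"translation":[0,0,0],"turn":[0,0,0]}]' |g; done
```

```text
ee_pos: [0.593, -0.3703, 0.0375] ft_force: [-0.0, -0.4, -0.4] gripper_width: 0.0434 
ee_pos: [0.5933, -0.3706, 0.0377] ft_force: [-0.6, -0.6, -1.4] gripper_width: 0.0432 
ee_pos: [0.5935, -0.3707, 0.0373] ft_force: [0.2, -0.4, -0.7] gripper_width: 0.0436 
ee_pos: [0.5936, -0.3708, 0.037] ft_force: [0.4, -0.3, 1.3] gripper_width: 0.0431
```

```bash
python3 -m pendant '[{"translation":[0,0,0],"turn":[0,0,0]},{"translation":[0,0,0],"turn":[0,0,0]},{"translation":[0,0,0],"turn":[0,0,0]},{"translation":[0,0,0],"turn":[0,0,0]},{"translation":[0,0,-2.7],"turn":[0,0,0]},{"translation":[0,0,-4],"turn":[0,0,0]},{"translation":[0,0,-3],"turn":[0,0,0]},{"translation":[-1.44,2.93,0],"turn":[0,0,0]},{"translation":[-1.44,2.93,0],"turn":[0,0,0]},{"translation":[-1.44,2.93,0],"turn":[0,0,0]},{"translation":[-1.44,2.93,0],"turn":[0,0,0]},{"translation":[-1.44,2.93,0],"turn":[0,0,0]},{"translation":[-1.44,2.93,0],"turn":[0,0,0]},{"translation":[-1.44,2.93,0],"turn":[0,0,0]},{"translation":[0,0,0],"turn":[0,0,0]},{"translation":[0,0,0],"turn":[0,0,0]},{"translation":[0,0,0],"turn":[0,0,0]},{"translation":[0,0,0],"turn":[0,0,0]}]' 0.5
python3 - <<'E'
from w import *
s=st();L=look(['sleeve_middle_p'])['sleeve_middle_p']
for o in L: print(o['c'],o['n'],round(o['conf'],2),fit('sleeve',[o],dict(x=.628,y=-.165,z=0,h=.034),'xy'))
sleeves([0],{0:[.591,-.3705]},('side',),.004); sleeves([1,2],None,('side','top'))
E
```

```text
clock: 49.38
ee_pos: [0.6813, -0.1613, 0.1335]
orientation: [-0.0, -0.029, 1.0, -0.0]
ft_force: [0.3, -0.4, 0.2]
gripper_width: 0.0659
finger_force: 0.0
t 49.4 pos [ 0.6813 -0.1613  0.1335] xaxis yaw -3.0828 tz [-2.e-04 -5.e-04 -1.e+00] F [ 0.3 -0.4  0.2] w 0.0659 ff 0.0 q [-0.28  0.37  1.09 -0.    1.68 -1.91]
[277.64403974 147.58981788] 2416 0.87 ({'x': np.float64(0.6275), 'y': np.float64(-0.1651)}, 0.35)
sleeve_tall_p [('side', 467, array([370., 309.]))] ({'x': np.float64(0.5892), 'y': np.float64(-0.3719)}, 0.32) ({'x': np.float64(0.597), 'y': np.float64(-0.3638), 'z': np.float64(-0.0061)}, 0.24)
sleeve_middle_p [('side', 274, array([332., 258.]))] ({'x': np.float64(0.6276), 'y': np.float64(-0.1638)}, 0.26) ({'x': np.float64(0.6369), 'y': np.float64(-0.1513), 'z': np.float64(-0.0113)}, 0.2)
sleeve_short_p [('side', 349, array([320., 294.]))] ({'x': np.float64(0.5252), 'y': np.float64(-0.2648)}, 0.63) ({'x': np.float64(0.5033), 'y': np.float64(-0.2963), 'z': np.float64(0.033)}, 0.32)
```

```bash
g(){ grep -E "ee_pos|ft|width" | tr '\n' ' '; echo; }
python3 -m pendant '[{"translation":[1.77,-0.02,0],"turn":[0,0,0]},{"translation":[1.77,-0.02,0],"turn":[0,0,0]},{"translation":[1.74,0,0],"turn":[0,0,0]},{"translation":[0,0,0],"turn":[0,0,0]},{"translation":[0,0,3],"turn":[0,0,0]},{"translation":[0,0,3],"turn":[0,0,0]},{"translation":[0,0,2],"turn":[0,0,0]},{"translation":[0,0,1.5],"turn":[0,0,0]},{"translation":[0,0,1.2],"turn":[0,0,0]},{"translation":[0,0,0],"turn":[0,0,0]},{"translation":[0,0,0],"turn":[0,0,0]},{"translation":[0,0,0],"turn":[0,0,0]}]' 0.5 |g; python3 -m pendant '[{"translation":[0,0,0],"turn":[0,0,0]},{"translation":[0,0,0],"turn":[0,0,0]},{"translation":[0,0,0],"turn":[0,0,0]},{"translation":[0,0,0],"turn":[0,0,0]},{"translation":[0,0,0],"turn":[0,0,0]},{"translation":[0,0,0],"turn":[0,0,0]}]' -1 25 |g
```

```text
ee_pos: [0.63, -0.1637, 0.0281] ft_force: [0.6, 0.5, 0.1] gripper_width: 0.0658 
ee_pos: [0.6294, -0.1637, 0.0274] ft_force: [-1.3, -0.2, 4.0] gripper_width: 0.0435
```

```bash
python3 -m pendant '[{"translation":[0,0,-1],"turn":[0,0,0]},{"translation":[0,0,-3],"turn":[0,0,0]},{"translation":[0,0,-2],"turn":[0,0,0]},{"translation":[-0.7,2.0,0],"turn":[0,0,0]},{"translation":[-1.04,2.86,0],"turn":[0,0,0]},{"translation":[-1.04,2.86,0],"turn":[0,0,0]},{"translation":[-1.04,2.86,0],"turn":[0,0,0]},{"translation":[-0.9,2.3,0],"turn":[0,0,0]},{"translation":[-0.48,1.42,0],"turn":[0,0,0]},{"translation":[0,0,1],"turn":[0,0,0]},{"translation":[0,0,1],"turn":[0,0,0]},{"translation":[0,0,0],"turn":[0,0,0]},{"translation":[0,0,0],"turn":[0,0,0]},{"translation":[0,0,0],"turn":[0,0,0]}]' -1 25 >/dev/null
python3 - <<'E'
from w import *
s=st();p=s['ee_pos'];print(world2tool([.6724-p[0],-.0177-p[1],.058-p[2]]))
E
```

```text
t 52.5 pos [ 0.6719 -0.0191  0.066 ] xaxis yaw -3.0832 tz [-1.e-03 -2.e-04 -1.e+00] F [-0.2  0.5 -1.5] w 0.0434 ff 25.0 q [-0.08  0.31  1.28 -0.    1.55 -1.71]
[-0.06  0.14  0.8 ]
```

```bash
g(){ grep -E "ee_pos|ft" | tr '\n' ' '; echo; }
python3 -m pendant '[{"translation":[-0.1,0.14,0.3],"turn":[0,0,0]},{"translation":[0,0,0.4],"turn":[0,0,0]},{"translation":[0,0,0.4],"turn":[0,0,0]},{"translation":[0,0,0],"turn":[0,0,0]},{"translation":[0,0,0],"turn":[0,0,0]}]' |g; for i in 1 2 3 4; do python3 -m pendant '[{"translation":[0,0,0.2],"turn":[0,0,0]},{"translation":[0,0,0],"turn":[0,0,0]},{"translation":[0,0,0],"turn":[0,0,0]}]' |g; done
```

```text
ee_pos: [0.6729, -0.0163, 0.055] ft_force: [0.0, 1.0, -2.4] 
ee_pos: [0.6732, -0.0161, 0.0535] ft_force: [-0.3, 0.2, -1.2] 
ee_pos: [0.6732, -0.0162, 0.0513] ft_force: [-0.1, 0.1, -1.1] 
ee_pos: [0.6732, -0.0162, 0.0493] ft_force: [0.7, -0.9, -2.0] 
ee_pos: [0.6731, -0.0162, 0.0473] ft_force: [-0.1, -0.1, -1.3]
```

```bash
g(){ grep -E "ee_pos|ft" | tr '\n' ' '; echo; }
python3 -m pendant '[{"translation":[0.05,-0.16,-0.05],"turn":[0,0,0]},{"translation":[0,0,0],"turn":[0,0,0]}]' |g; for i in 1 2 3 4; do python3 -m pendant '[{"translation":[0,0,0.1],"turn":[0,0,0]},{"translation":[0,0,0],"turn":[0,0,0]},{"translation":[0,0,0],"turn":[0,0,0]}]' |g; done
```

```text
ee_pos: [0.6729, -0.0181, 0.0482] ft_force: [-0.4, 0.1, -0.8] 
ee_pos: [0.6728, -0.0178, 0.0469] ft_force: [0.1, -0.1, -2.2] 
ee_pos: [0.6728, -0.0178, 0.0459] ft_force: [0.3, -0.1, -1.2] 
ee_pos: [0.6728, -0.0178, 0.0449] ft_force: [-0.5, 0.4, -1.9] 
ee_pos: [0.6728, -0.0178, 0.0439] ft_force: [0.5, -0.5, -1.5]
```

It passes the step freely, so I continue to the base.

```bash
g(){ grep -E "ee_pos|ft" | tr '\n' ' '; echo; }
python3 -m pendant '[{"translation":[0,0,0.2],"turn":[0,0,0]},{"translation":[0,0,0.2],"turn":[0,0,0]},{"translation":[0,0,0],"turn":[0,0,0]},{"translation":[0,0,0],"turn":[0,0,0]}]' |g; for i in 1 2 3 4; do python3 -m pendant '[{"translation":[0,0,0.1],"turn":[0,0,0]},{"translation":[0,0,0],"turn":[0,0,0]},{"translation":[0,0,0],"turn":[0,0,0]}]' |g; done
```

```text
ee_pos: [0.6727, -0.0178, 0.0396] ft_force: [0.8, 1.3, -1.1] 
ee_pos: [0.6728, -0.0178, 0.039] ft_force: [-0.0, 0.6, -1.0] 
ee_pos: [0.6728, -0.0178, 0.038] ft_force: [0.6, 0.2, -1.2] 
ee_pos: [0.673, -0.0179, 0.0374] ft_force: [-0.2, 0.8, 0.3] 
ee_pos: [0.673, -0.0178, 0.0374] ft_force: [-3.0, 0.1, 5.2]
```

```bash
g(){ grep -E "clock|ee_pos|ft|width" | tr '\n' ' '; echo; }
python3 -m pendant '[{"translation":[0,0,-0.1],"turn":[0,0,0]},{"translation":[0,0,0],"turn":[0,0,0]},{"translation":[0,0,0],"turn":[0,0,0]},{"translation":[0,0,0],"turn":[0,0,0]},{"translation":[0,0,0],"turn":[0,0,0]},{"translation":[0,0,0],"turn":[0,0,0]},{"translation":[0,0,0],"turn":[0,0,0]},{"translation":[0,0,0],"turn":[0,0,0]},{"translation":[0,0,0],"turn":[0,0,0]},{"translation":[0,0,0],"turn":[0,0,0]},{"translation":[0,0,0],"turn":[0,0,0]},{"translation":[0,0,0],"turn":[0,0,0]}]' 0.3 |g
python3 -m pendant '[{"translation":[0,0,0],"turn":[0,0,0]},{"translation":[0,0,0],"turn":[0,0,0]},{"translation":[0,0,0],"turn":[0,0,0]},{"translation":[0,0,0],"turn":[0,0,0]},{"translation":[0,0,0],"turn":[0,0,0]},{"translation":[0,0,0],"turn":[0,0,0]}]' -1 25 |g
python3 -m pendant '[{"translation":[0,0,-1],"turn":[0,0,0]},{"translation":[0,0,-2],"turn":[0,0,0]},{"translation":[0,0,-3],"turn":[0,0,0]},{"translation":[2.2,-0.7,0],"turn":[0,0,0]},{"translation":[2.66,-0.9,0],"turn":[0,0,0]},{"translation":[2.66,-0.9,0],"turn":[0,0,0]},{"translation":[2.66,-0.9,0],"turn":[0,0,0]},{"translation":[2,-0.7,0],"turn":[0,0,0]},{"translation":[1.1,-0.4,0],"turn":[0,0,0]},{"translation":[0,0,2],"turn":[0,0,0]},{"translation":[0,0,1],"turn":[0,0,0]},{"translation":[0,0,0],"turn":[0,0,0]},{"translation":[0,0,0],"turn":[0,0,0]},{"translation":[0,0,0],"turn":[0,0,0]}]'|g
python3 - <<'E'
from w import *
s=st();p=s['ee_pos'];print(world2tool([.543-p[0],-.0705-p[1],.034-p[2]]))
E
```

```text
clock: 57.47 ee_pos: [0.6729, -0.0178, 0.0371] ft_force: [0.4, -0.8, -0.4] gripper_width: 0.0571 
clock: 57.97 ee_pos: [0.6729, -0.0178, 0.037] ft_force: [-0.2, -0.4, -1.1] gripper_width: 0.0436 
clock: 59.13 ee_pos: [0.5434, -0.0706, 0.0675] ft_force: [-0.2, 0.5, -1.1] gripper_width: 0.0433 
t 59.1 pos [ 0.5434 -0.0706  0.0675] xaxis yaw -3.0810 tz [ 2.e-04  0.e+00 -1.e+00] F [-0.2  0.5 -1.1] w 0.0433 ff 25.0 q [-0.19 -0.02  1.64  0.    1.52 -1.82]
[0.04 0.01 3.35]
```

```bash
g(){ grep -E "clock|ee_pos|ft|width" | tr '\n' ' '; echo; }
python3 -m pendant '[{"translation":[0,0,1.2],"turn":[0,0,0]},{"translation":[0,0,1.2],"turn":[0,0,0]},{"translation":[0,0,0.9],"turn":[0,0,0]},{"translation":[0,0,0],"turn":[0,0,0]},{"translation":[0,0,0],"turn":[0,0,0]}]' |g; for i in 1 2 3 4; do python3 -m pendant '[{"translation":[0,0,0.08],"turn":[0,0,0]},{"translation":[0,0,0],"turn":[0,0,0]},{"translation":[0,0,0],"turn":[0,0,0]}]' |g; done
```

```text
clock: 59.55 ee_pos: [0.5422, -0.0705, 0.0326] ft_force: [-0.4, -0.2, -1.9] gripper_width: 0.0437 
clock: 59.8 ee_pos: [0.5433, -0.0708, 0.0337] ft_force: [0.1, 0.2, -1.0] gripper_width: 0.0434 
clock: 60.05 ee_pos: [0.543, -0.0707, 0.0326] ft_force: [0.3, 0.4, -0.9] gripper_width: 0.0436 
clock: 60.3 ee_pos: [0.543, -0.0707, 0.0316] ft_force: [0.0, 0.0, -0.5] gripper_width: 0.0436 
clock: 60.55 ee_pos: [0.5429, -0.0707, 0.0307] ft_force: [1.0, -0.3, -1.2] gripper_width: 0.0437
```

```bash
g(){ grep -E "clock|ee_pos|ft|width" | tr '\n' ' '; echo; }
python3 -m pendant '[{"translation":[0,0,0.07],"turn":[0,0,0]},{"translation":[0,0,0],"turn":[0,0,0]},{"translation":[0,0,0],"turn":[0,0,0]}]' |g
python3 -m pendant '[{"translation":[0,0,0],"turn":[0,0,0]},{"translation":[0,0,0],"turn":[0,0,0]},{"translation":[0,0,0],"turn":[0,0,0]},{"translation":[0,0,0],"turn":[0,0,0]},{"translation":[0,0,-2.4],"turn":[0,0,0]},{"translation":[0,0,-4],"turn":[0,0,0]},{"translation":[0,0,-4],"turn":[0,0,0]},{"translation":[-0.33,-2.74,0],"turn":[0,0,0]},{"translation":[-0.33,-2.74,0],"turn":[0,0,0]},{"translation":[-0.33,-2.74,0],"turn":[0,0,0]},{"translation":[-0.33,-2.74,0],"turn":[0,0,0]},{"translation":[-0.33,-2.74,0],"turn":[0,0,0]},{"translation":[-0.33,-2.74,0],"turn":[0,0,0]},{"translation":[-0.33,-2.74,0],"turn":[0,0,0]},{"translation":[0,0,0],"turn":[0,0,0]},{"translation":[0,0,0],"turn":[0,0,0]},{"translation":[0,0,0],"turn":[0,0,0]},{"translation":[0,0,0],"turn":[0,0,0]}]' 0.4 |g
python3 - <<'E'
from w import *
s=st();L=look(['sleeve_short_p'],'w8.png')['sleeve_short_p']
for o in L: print(o['c'],o['n'],round(o['conf'],2),fit('sleeve',[o],dict(x=.525,y=-.265,z=0,h=.026),'xy'))
sleeves([1],{1:[.541,-.07]},('side','top'),.004)
E
```

```text
clock: 60.8 ee_pos: [0.5431, -0.0707, 0.0302] ft_force: [1.2, -0.3, -1.9] gripper_width: 0.0436 
clock: 62.3 ee_pos: [0.5777, -0.2597, 0.1342] ft_force: [-0.5, -0.1, -0.0] gripper_width: 0.0616 
t 62.3 pos [ 0.5777 -0.2597  0.1342] xaxis yaw -3.0804 tz [ 1.e-04  5.e-04 -1.e+00] F [-0.5 -0.1 -0. ] w 0.0616 ff 0.0 q [-0.48  0.18  1.31  0.    1.65 -2.11]
[274.9364519  148.13106796] 2266 0.94 ({'x': np.float64(0.5254), 'y': np.float64(-0.2653)}, 0.4)
[263.31969186 260.72556572] 2077 0.86 ({'x': np.float64(0.6288), 'y': np.float64(-0.2698)}, 0.51)
[260.48261851  23.18465011] 2215 0.65 ({'x': np.float64(0.4206), 'y': np.float64(-0.2838)}, 1.25)
sleeve_middle_p [('side', 288, array([288., 248.])), ('top', 259, array([316., 232.]))] ({'x': np.float64(0.5416), 'y': np.float64(-0.0708)}, 0.51) ({'x': np.float64(0.5417), 'y': np.float64(-0.0707), 'z': np.float64(0.0033)}, 0.5)
```

View pics/w8.png

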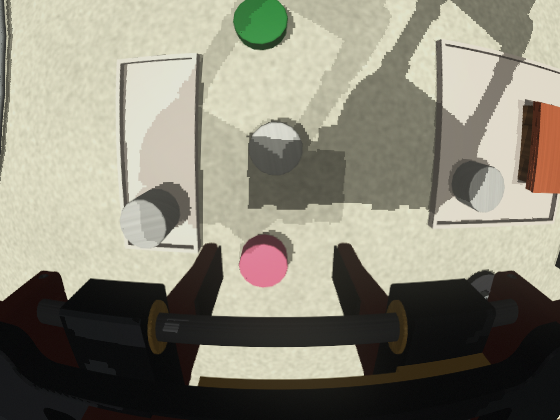

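There are three candidates for the short sleeve: silver (275,148), green (262,22) and pink (263,260). Only the silver one is aluminium, so it fits, and the other two are the look-alikes to leave alone. The tall sleeve stands in the reject tray and the middle one in the kit tray.

```bash
g(){ grep -E "ee_pos|ft|width" | tr '\n' ' '; echo; }
python3 -m pendant '[{"translation":[1.7,-0.1,0],"turn":[0,0,0]},{"translation":[1.7,-0.1,0],"turn":[0,0,0]},{"translation":[1.67,0,0],"turn":[0,0,0]},{"translation":[0,0,0],"turn":[0,0,0]},{"translation":[0,0,3],"turn":[0,0,0]},{"translation":[0,0,3],"turn":[0,0,0]},{"translation":[0,0,2.5],"turn":[0,0,0]},{"translation":[0,0,1.6],"turn":[0,0,0]},{"translation":[0,0,1.2],"turn":[0,0,0]},{"translation":[0,0,0],"turn":[0,0,0]},{"translation":[0,0,0],"turn":[0,0,0]},{"translation":[0,0,0],"turn":[0,0,0]}]' 0.5 |g; python3 -m pendant '[{"translation":[0,0,0],"turn":[0,0,0]},{"translation":[0,0,0],"turn":[0,0,0]},{"translation":[0,0,0],"turn":[0,0,0]},{"translation":[0,0,0],"turn":[0,0,0]},{"translation":[0,0,0],"turn":[0,0,0]},{"translation":[0,0,0],"turn":[0,0,0]}]' -1 25 |g
```

```text
ee_pos: [0.5282, -0.2662, 0.0228] ft_force: [0.3, -1.2, -0.1] gripper_width: 0.0659 
ee_pos: [0.5275, -0.2659, 0.022] ft_force: [-0.2, 1.4, 3.9] gripper_width: 0.0436
```

```bash
python3 -m pendant '[{"translation":[0,0,-1],"turn":[0,0,0]},{"translation":[0,0,-3],"turn":[0,0,0]},{"translation":[0,0,-3],"turn":[0,0,0]},{"translation":[-1.78,2.66,0],"turn":[0,0,0]},{"translation":[-1.78,2.66,0],"turn":[0,0,0]},{"translation":[-1.78,2.66,0],"turn":[0,0,0]},{"translation":[-1.78,2.66,0],"turn":[0,0,0]},{"translation":[-1.78,2.66,0],"turn":[0,0,0]},{"translation":[-1.78,2.66,0],"turn":[0,0,0]},{"translation":[-1.78,2.66,0],"turn":[0,0,0]},{"translation":[-1.78,2.66,0],"turn":[0,0,0]},{"translation":[-1.78,2.6,0],"turn":[0,0,0]},{"translation":[0,0,1.5],"turn":[0,0,0]},{"translation":[0,0,1.5],"turn":[0,0,0]},{"translation":[0,0,0],"turn":[0,0,0]},{"translation":[0,0,0],"turn":[0,0,0]},{"translation":[0,0,0],"turn":[0,0,0]}]' -1 25 >/dev/null
python3 - <<'E'
from w import *
s=st();p=s['ee_pos'];print(world2tool([.6726-p[0],-.0178-p[1],.045-p[2]]))
E
```

```text
t 65.5 pos [ 0.6727 -0.0183  0.0619] xaxis yaw -3.0819 tz [ 3.e-04 -2.e-04 -1.e+00] F [ 0.2  0.  -1.3] w 0.0436 ff 25.0 q [-0.08  0.32  1.28 -0.    1.55 -1.71]
[0.01 0.05 1.69]
```

```bash
g(){ grep -E "ee_pos|ft" | tr '\n' ' '; echo; }
python3 -m pendant '[{"translation":[0,0.03,0.4],"turn":[0,0,0]},{"translation":[0,0,0.4],"turn":[0,0,0]},{"translation":[0,0,0.4],"turn":[0,0,0]},{"translation":[0,0,0.4],"turn":[0,0,0]},{"translation":[0,0,0],"turn":[0,0,0]},{"translation":[0,0,0],"turn":[0,0,0]}]' |g; for i in 1 2 3 4; do python3 -m pendant '[{"translation":[0,0,0.13],"turn":[0,0,0]},{"translation":[0,0,0],"turn":[0,0,0]},{"translation":[0,0,0],"turn":[0,0,0]}]' |g; done
```

```text
ee_pos: [0.6723, -0.0176, 0.0446] ft_force: [0.6, -0.7, -1.0] 
ee_pos: [0.6727, -0.0175, 0.044] ft_force: [0.4, -0.1, -0.4] 
ee_pos: [0.6726, -0.0175, 0.0425] ft_force: [-0.2, -1.1, -1.9] 
ee_pos: [0.6728, -0.0175, 0.042] ft_force: [-1.3, 0.1, 2.5] 
ee_pos: [0.673, -0.0175, 0.042] ft_force: [-3.0, 0.8, 7.8]
```

It stops on the step at the alignment that let the middle sleeve through. I nudge it to confirm, release and let it settle, then regrip.

```bash
g(){ grep -E "clock|ee_pos|ft|width" | tr '\n' ' '; echo; }
python3 -m pendant '[{"translation":[0.12,0,0],"turn":[0,0,0]},{"translation":[0,0,0],"turn":[0,0,0]}]' | g
python3 -m pendant '[{"translation":[-0.24,0,0],"turn":[0,0,0]},{"translation":[0,0,0],"turn":[0,0,0]}]' | g
python3 -m pendant '[{"translation":[0.12,0.15,0],"turn":[0,0,0]},{"translation":[0,0,0],"turn":[0,0,0]}]' | g
python3 -m pendant '[{"translation":[0,-0.3,0],"turn":[0,0,0]},{"translation":[0,0,0],"turn":[0,0,0]}]' | g
python3 -m pendant '[{"translation":[0,0.15,-0.15],"turn":[0,0,0]},{"translation":[0,0,0],"turn":[0,0,0]},{"translation":[0,0,0],"turn":[0,0,0]},{"translation":[0,0,0],"turn":[0,0,0]},{"translation":[0,0,0],"turn":[0,0,0]},{"translation":[0,0,0],"turn":[0,0,0]},{"translation":[0,0,0],"turn":[0,0,0]},{"translation":[0,0,0],"turn":[0,0,0]},{"translation":[0,0,0],"turn":[0,0,0]},{"translation":[0,0,0],"turn":[0,0,0]},{"translation":[0,0,0],"turn":[0,0,0]},{"translation":[0,0,0],"turn":[0,0,0]}]' 0.3 |g
python3 - <<'E'
from w import *
robot.grab_frame('side')
for o in masks('sleeve_short_p','side',.1)[:5]: print(o['c'].round(),o['n'],[fit('sleeve',[o],dict(x=.6705,y=-.018,z=z,h=.026),'xy') for z in(.01,.02)] if near(o,[.6705,-.018,.03])<20 else '')
E
```

```text
clock: 67.18 ee_pos: [0.6727, -0.0175, 0.042] ft_force: [0.1, 1.5, 6.1] gripper_width: 0.0433 
clock: 67.35 ee_pos: [0.674, -0.0175, 0.0419] ft_force: [-4.0, -0.4, 9.6] gripper_width: 0.0434 
clock: 67.52 ee_pos: [0.6736, -0.0171, 0.042] ft_force: [-0.5, -2.4, 5.9] gripper_width: 0.0437 
clock: 67.68 ee_pos: [0.6738, -0.0182, 0.042] ft_force: [-1.2, 3.6, 6.7] gripper_width: 0.0436 
clock: 68.68 ee_pos: [0.6726, -0.0176, 0.0414] ft_force: [0.4, 0.4, -0.1] gripper_width: 0.0573 
[316. 224.] 160 [({'x': np.float64(0.677), 'y': np.float64(-0.0056)}, 0.96), ({'x': np.float64(0.668), 'y': np.float64(-0.0193)}, 1.01)]
[284. 313.] 299 
[357. 282.] 281
```

```bash
g(){ grep -E "clock|ee_pos|ft|width" | tr '\n' ' '; echo; }
python3 -m pendant '[{"translation":[0,0,0],"turn":[0,0,0]},{"translation":[0,0,0],"turn":[0,0,0]},{"translation":[0,0,0],"turn":[0,0,0]},{"translation":[0,0,0],"turn":[0,0,0]},{"translation":[0,0,0],"turn":[0,0,0]},{"translation":[0,0,0],"turn":[0,0,0]}]' -1 25 |g
python3 -m pendant '[{"translation":[0,0,-1],"turn":[0,0,0]},{"translation":[0,0,-3],"turn":[0,0,0]},{"translation":[0,0,-3],"turn":[0,0,0]},{"translation":[1.745,-3.13,0],"turn":[0,0,0]},{"translation":[1.745,-3.13,0],"turn":[0,0,0]},{"translation":[1.745,-3.13,0],"turn":[0,0,0]},{"translation":[1.745,-3.13,0],"turn":[0,0,0]},{"translation":[1.745,-3.13,0],"turn":[0,0,0]},{"translation":[1.745,-3.13,0],"turn":[0,0,0]},{"translation":[1.745,-3.13,0],"turn":[0,0,0]},{"translation":[1.745,-3.13,0],"turn":[0,0,0]},{"translation":[1.745,-3.13,0],"turn":[0,0,0]},{"translation":[1.745,-3.13,0],"turn":[0,0,0]},{"translation":[1.745,-3.13,0],"turn":[0,0,0]},{"translation":[0,0,3],"turn":[0,0,0]},{"translation":[0,0,2],"turn":[0,0,0]},{"translation":[0,0,0],"turn":[0,0,0]},{"translation":[0,0,0],"turn":[0,0,0]},{"translation":[0,0,0],"turn":[0,0,0]}]' |g
python3 - <<'E'
from w import *
s=st();p=s['ee_pos'];print(world2tool([.502-p[0],-.3725-p[1],.028-p[2]]))
E
```

```text
clock: 69.28 ee_pos: [0.6726, -0.0176, 0.0415] ft_force: [-0.4, 0.2, -0.1] gripper_width: 0.0436 
clock: 70.87 ee_pos: [0.5025, -0.3728, 0.0631] ft_force: [-0.4, 0.1, -1.3] gripper_width: 0.0434 
t 70.9 pos [ 0.5025 -0.3728  0.0631] xaxis yaw -3.0808 tz [ 0.0013 -0.001  -1.    ] F [-0.4  0.1 -1.3] w 0.0434 ff 25.0 q [-0.69  0.19  1.42  0.    1.52 -2.32]
[0.05 0.04 3.51]
```

```bash
g(){ grep -E "clock|ee_pos|ft|width" | tr '\n' ' '; echo; }
python3 -m pendant '[{"translation":[0,0,1.2],"turn":[0,0,0]},{"translation":[0,0,1.2],"turn":[0,0,0]},{"translation":[0,0,1.0],"turn":[0,0,0]},{"translation":[0,0,0],"turn":[0,0,0]},{"translation":[0,0,0],"turn":[0,0,0]}]' |g; for i in 1 2 3 4 5; do python3 -m pendant '[{"translation":[0,0,0.08],"turn":[0,0,0]},{"translation":[0,0,0],"turn":[0,0,0]},{"translation":[0,0,0],"turn":[0,0,0]}]' |g; done
```

```text
clock: 71.28 ee_pos: [0.5013, -0.3721, 0.0262] ft_force: [-0.5, -0.4, -0.6] gripper_width: 0.0435 
clock: 71.53 ee_pos: [0.5019, -0.3728, 0.027] ft_force: [-0.2, -0.6, -1.0] gripper_width: 0.0433 
clock: 71.78 ee_pos: [0.5018, -0.3728, 0.0259] ft_force: [-0.7, -0.9, -0.7] gripper_width: 0.0437 
clock: 72.03 ee_pos: [0.5017, -0.3728, 0.025] ft_force: [-0.6, -0.7, -1.5] gripper_width: 0.0432 
clock: 72.28 ee_pos: [0.5018, -0.3728, 0.0242] ft_force: [0.3, 0.8, -0.4] gripper_width: 0.0434 
clock: 72.53 ee_pos: [0.5019, -0.3728, 0.0242] ft_force: [-2.1, 2.3, 4.5] gripper_width: 0.0437
```

```bash
python3 -m pendant '[{"translation":[0,0,-0.1],"turn":[0,0,0]},{"translation":[0,0,0],"turn":[0,0,0]},{"translation":[0,0,0],"turn":[0,0,0]},{"translation":[0,0,0],"turn":[0,0,0]},{"translation":[0,0,-2],"turn":[0,0,0]},{"translation":[0,0,-4],"turn":[0,0,0]},{"translation":[0,0,-4],"turn":[0,0,0]},{"translation":[0,0,-4],"turn":[0,0,0]},{"translation":[0,0,-4],"turn":[0,0,0]},{"translation":[1,3.5,0],"turn":[0,0,0]},{"translation":[1,3.5,0],"turn":[0,0,0]},{"translation":[1,3.5,0],"turn":[0,0,0]},{"translation":[1,3.5,0],"turn":[0,0,0]},{"translation":[1,3.5,0],"turn":[0,0,0]},{"translation":[1,3.5,0],"turn":[0,0,0]},{"translation":[0,3.5,0],"turn":[0,0,0]},{"translation":[0,3.5,0],"turn":[0,0,0]},{"translation":[0,0,0],"turn":[0,0,0]},{"translation":[0,0,0],"turn":[0,0,0]},{"translation":[0,0,0],"turn":[0,0,0]}]' 0.4 | head -2
python3 - <<'E'
from w import *
st();a=robot.grab_frame('top');b=robot.grab_frame('side')
for i,xy,z in((0,[.59,-.371],.004),(1,[.5416,-.0708],.004),(2,[.5,-.3725],.004)): sleeves([i],{i:xy},('top','side'),z)
a=cv2.resize(a[150:310,230:470],None,fx=1.9,fy=1.9);b=cv2.resize(b[170:360,200:420],(334,304))
cv2.imwrite('pics/f.png',np.hstack([a,b]))
E
```

```text
clock: 74.2
ee_pos: [0.4251, -0.0972, 0.2045]
t 74.2 pos [ 0.4251 -0.0972  0.2045] xaxis yaw -3.0808 tz [ 3.e-04 -6.e-04 -1.e+00] F [ 0.2 -0.6 -0.4] w 0.0616 ff 0.0 q [-0.3  -0.36  1.69 -0.    1.81 -1.93]
sleeve_tall_p [('top', 335, array([435., 213.])), ('side', 480, array([370., 309.]))] ({'x': np.float64(0.5899), 'y': np.float64(-0.3712)}, 0.45) ({'x': np.float64(0.5901), 'y': np.float64(-0.3712), 'z': np.float64(0.0031)}, 0.42)
sleeve_middle_p [('top', 258, array([316., 232.])), ('side', 264, array([287., 248.]))] ({'x': np.float64(0.5414), 'y': np.float64(-0.0703)}, 0.28) ({'x': np.float64(0.5416), 'y': np.float64(-0.0701), 'z': np.float64(0.0029)}, 0.23)
sleeve_short_p [('top', 315, array([436., 249.])), ('side', 364, array([337., 325.]))] ({'x': np.float64(0.5003), 'y': np.float64(-0.3721)}, 0.54) ({'x': np.float64(0.5003), 'y': np.float64(-0.3721), 'z': np.float64(0.0039)}, 0.54)
```

View pics/f.png

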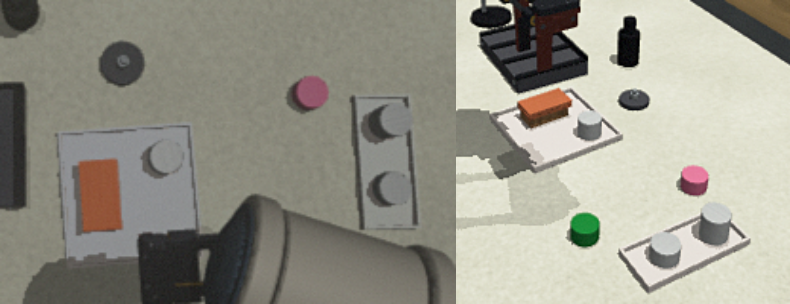

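The plates are stacked at (100,195). The middle sleeve stands in the kit tray at (165,157), and the tall and short ones in the reject tray at (390,120) and (390,187). The rack and gauge are empty and the robot is touching nothing, so I hand the job in.

```bash
python3 -c "
from rig import robot
print(robot.finish_job())"
```

```text
the job is handed in; nothing more can be done
None
```

I handed in the job at about 74 s: all three plates are stacked on the cork block, the middle sleeve (went down to the gauge base) stands in the kit tray, and the tall and short sleeves (both stopped on the step) stand in the reject tray.

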